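# Ballast the microscope's spring-hung counterbalance pan

### The job

The microscope's spring-hung counterbalance pan needs its ballast: take the scoop that holds the three steel balls and pour all of them into the round pan, so that their weight brings it fully down onto its red stop. Then stand the empty scoop upright on the table again, clear of the stand, and leave the other scoop, with the orange plastic balls, alone.

Things in the scene. Friction and masses are not known exactly. Their poses are not given: they have to be found in the camera images.
- scoop_grip (a point): Centre of the upright blue handle of the scoop holding three steel balls; 67 mm above the table as it stands. Handle: flat fin 30 (x) x 12 (y) x 46 mm tall, its foot 23 mm below this point on a bridge over the trough; pinch it across y from above. Black trough 118 (x) x 40 (y) x 36 mm high, 140 g empty. z up, -x towards the open mouth. Balls 28 mm, about 90 g each, loose, in single file.
- scoop_lip (a point): Middle of the pouring lip at the open mouth of that scoop, at (-64, 0, -57) mm from scoop_grip in the scoop's axes (-x out of the mouth, z up). The trough's floor rises 7 mm (16 degrees) over the last 24 mm before the lip, which keeps the balls in until the mouth is dipped further; about 40 degrees empties it.
- pan_floor (a point): Centre of the pan's inner floor. Round steel pan, inside 130 mm wide, wall 44 mm above this point. On a spring: this point is 85 mm above the table when empty, 60 mm on the red stop; only all 3 steel balls bring it there. Stand's axes: z up; at +y a spring tube (91 mm off, 24 wide) and column (135 off, 40 square), 180 mm tall; other sides free. Base plate x -80..80, y -80..160 mm, 12 high.
- other_grip (a point): The same handle point of a second, identical scoop, filled with three orange plastic balls of the same size (light, 13 g each): leave it where it is.
Mind the look-alikes: they are no part of the job. Leave any pink, purple or yellow look-alike of the part that bears scoop_grip alone.

How it is judged:
By the outcome, as a careful person would: the job done as asked, in the order asked, and still so for the second after the job is handed in, with the robot touching nothing.
It also fails if it takes over 58 s, if anything falls off the work surface, if the arm or the gripper's body presses on something with over 40 N, if the wrist force passes 120 N, or if a joint passes its speed limit or range.

### The arm

A 6-joint arm with a two-finger parallel gripper is mounted at the origin on the work surface. World frame = base frame: x ahead of the robot, y to its left, z up, the work surface at z = 0. Lengths are in mm, angles in rad, forces in N, time in s.
With the tool pointing down it reaches from about 300 to 775 mm from the base axis. Payload 14.6 kg.
Tool frame: the origin (TCP) lies between the finger pads; the fingertips stand manip.finger_overhang ahead of it and the grasp point (between the pads) lies 2 mm behind it (manip.finger_overhang is the distance from the TCP to the fingertips, in mm); z points along the fingers, y is the direction in which the jaws open and shut (so a half turn about z gives the same grasp; the last joint's range is limited). The gripper opens to 94 mm and grips with 3 to 60 N. Pads are 16 mm wide; open, the fingers measure 119 mm over their backs; the gripper's body (75 mm by 177 mm) begins 78 mm behind the grasp point.
Start: joints at [-1.368, 0.3, 1.521, -0, 1.321, -0.067], TCP at [146.59, -530.095, 222.446] pointing down, gripper open.
Joint ranges: [-3.03, 3.03], [-0.79, 2.21], [0.23, 2.52], [-1.04, 4.18], [0, 3.07], [-2.55, 2.55]. Speed limits (rad/s): [2.22, 2.22, 2.57, 3.14, 3.14, 3.14].

### API

Orientations are given as [roll, pitch, yaw] about the fixed x, y, z axes, in that order (R = Rz(yaw) Ry(pitch) Rx(roll)).
In Python, from cell import manip gives the robot as it stands.
- The arm moves only by the tool drive_tool, never from a script. Its argument "steps" is a list of rows, each an object with "delta_pos": the shift along the world's x, y, z in mm, a list of three; "yaw": the turn about the world's z in rad; "hand": the finger opening in mm, from 0 to 94. A call has 1 to 5 rows; each row shifts and turns the commanded pose from where the row before left it; what a row does not reach is not made up. A row lasts 1/12 s, in which the tool goes at most 41.7 mm and 7.16 degrees, less where a joint would pass 70% of its speed; a pose out of reach is approached as far as the arm can. A call is refused whole if a number of a shift passes 41.7 or a number of a turn 0.125, either way. A call with a gripper value outside its range is refused whole. The fingers move at their own pace and stop on an object; "squeeze" is the grip in N (left out, the last holds). Time passes only in rows, so rows that do not move let the fingers close. It gives the time, the measured TCP pose, the force and the opening at its end, in the units of the state.
- manip.read_state(): the state, without advancing time (a new reading comes with each control period).
- manip.camera(name): name is "side" or "top" or "wrist"; returns a dict with "frame" (384x512x3 uint8, red, green, blue), "range_z" (384x512 float32, mm along the optical axis (not along the pixel's ray), 0 where there is no reading), "intrinsics" (3x3 intrinsics, pixels), "position" and "attitude" of the camera in the world. Camera axes: x right, y down, z forward; pixel columns grow to the right and rows downward; lengths in mm; the calibration is good to about 2 mm. The wrist camera is an equidistant fisheye: a pixel r from the principal point sees the ray r / f radians off the axis. A picture is of the moment at which its call begins.
- manip.sign_off(): hands the job in, once; it reports no verdict.
The state is a dict: "clock": time; "joints": joint angles; "qd": joint speeds; "effort": joint torques, N m; "eef_pos": TCP position; "eef_rot": TCP orientation; "wrist_force": force on the tool from outside, world axes, zero at the start; "moment": the same for the moment, N m; "finger_gap": finger opening in mm.
Only numpy, scipy, OpenCV 4.12 (cv2) and the standard library are available. Lean on these libraries where they do the work, as an engineer would, in place of code of your own. Each camera call takes 0.05 s, during which the arm holds its last target.

## Working session

There is one attempt and no reset: what is moved stays moved. The work goes in short steps, Python scripts to look and compute and a tool call to move; the robot and the scene stay as the last step left them, time stands still between calls to the robot, and variables do not carry over. Pictures are saved under pics/ and viewed, and the job is handed in when it is done.

Besides the shell and the picture viewer there is one more tool, called after "Call:" as a command line: name --argument value ..., lists and objects as JSON in quotes. drive_tool: Moves the arm, as the interface text tells. Its arguments: {"type":"object","properties":{"steps":{"type":"array"},"squeeze":{"type":"number"}},"required":["steps"]}

```bash
ls; mkdir -p pics; cat > h.py <<'E'
from cell import manip
import numpy as np, cv2
from scipy.spatial.transform import Rotation as R
def Rc(c):
    a=np.array(c['attitude'],float)
    return a if a.shape==(3,3) else R.from_euler('xyz',a).as_matrix()
def pts(c):
    z=c['range_z'].astype(float);K=np.array(c['intrinsics']);h,w=z.shape
    u,v=np.meshgrid(np.arange(w),np.arange(h))
    P=np.stack([(u-K[0,2])/K[0,0]*z,(v-K[1,2])/K[1,1]*z,z],-1)
    W=P@Rc(c).T+np.array(c['position']);W[z<=0]=np.nan
    return W
def save(c,n): cv2.imwrite('pics/'+n,c['frame'][:,:,::-1])
E
python3 - <<'E'
from h import *
import pickle
print(manip.read_state(), manip.finger_overhang)
for n in ['top','side']:
    c=manip.camera(n);save(c,n+'0.png');print(n,c['position'],c['attitude'],c['intrinsics']);pickle.dump(c,open(n+'0.pkl','wb'))
E
```

```text
pics
{'clock': 0.0, 'joints': array([-1.36763318e+00,  3.00492914e-01,  1.52157123e+00,  8.62219115e-06,
        1.32070299e+00, -6.65970646e-02]), 'qd': array([ 0.00072695,  0.00070301,  0.00052748,  0.00163532, -0.00116399,
       -0.00232953]), 'effort': array([-1.79866092e-04, -5.31812167e+01, -3.52737522e+01,  7.08525768e-02,
        2.44601921e-02, -1.08668087e-04]), 'eef_pos': array([ 146.52739988, -529.87322554,  221.87852177]), 'eef_rot': array([-3.14042133e+00, -8.64924252e-05,  2.69758027e-01]), 'wrist_force': array([ 0.5734247 ,  0.4862597 , -0.23714091]), 'moment': array([ 0.02448161, -0.03252132,  0.02081592]), 'finger_gap': 93.99942973297044} 17.0
top [ 328.80891199  -56.72940428 1410.54306781] [-3.05280568  0.01352722 -1.56633566] [[464.52051355   0.         256.71906974]
 [  0.         464.52051355 199.40434034]
 [  0.           0.           1.        ]]
side [356.56511469 751.13206065 904.96368599] [-2.36540632 -0.00824578 -2.99277701] [[477.09049045   0.         253.87240007]
 [  0.         477.09049045 193.70573151]
 [  0.           0.           1.        ]]
```

View pics/top0.png

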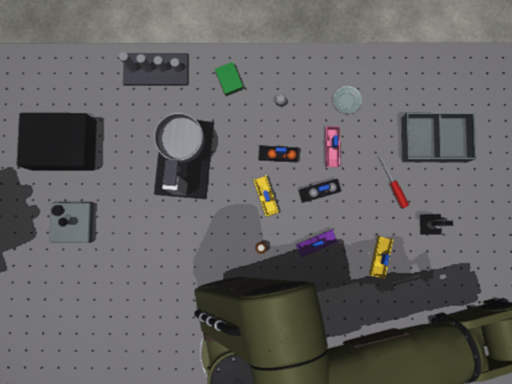

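View pics/side0.png

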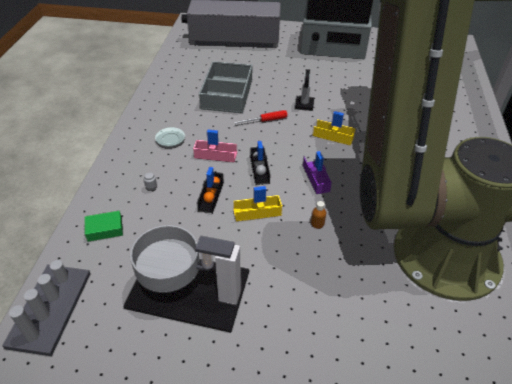

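```bash
python3 - <<'E'
from h import *
import pickle
c=pickle.load(open('top0.pkl','rb'));s=pickle.load(open('side0.pkl','rb'))
a=cv2.resize(c['frame'][100:220,140:350],None,fx=3.7,fy=3.7,interpolation=cv2.INTER_CUBIC)
cv2.imwrite('pics/crop_top.png',a[:,:,::-1])
a=cv2.resize(s['frame'][120:330,120:300],None,fx=2.8,fy=2.8,interpolation=cv2.INTER_CUBIC)
cv2.imwrite('pics/crop_side.png',a[:,:,::-1])
for n,c in [('top',c),('side',s)]:
    W=pts(c);f=c['frame'].astype(int);hsv=cv2.cvtColor(c['frame'],cv2.COLOR_RGB2HSV)
    m=((hsv[...,0]>105)&(hsv[...,0]<125)&(hsv[...,1]>150)&(hsv[...,2]>60)).astype(np.uint8)
    k,l,st,ce=cv2.connectedComponentsWithStats(m)
    for i in range(1,k):
        if st[i,4]>8:
            p=W[l==i];print(n,ce[i].round(1),st[i],np.nanmedian(p,0).round(1),np.nanmax(p[:,2]).round(1))
    # pan rim
W=pts(pickle.load(open('top0.pkl','rb')))
for r in range(110,206,6): print(r,W[r,150:222:6,2].round(0))
print(W[100,230],W[150,400],W[200,220])
E
```

```text
top [335.  141.1] [333 136   5  11  48] [ 615.6 -262.9   89.3] 97.2
top [280.7 149.4] [275 147  12   6  62] [ 591.7 -107.6   88. ] 96.0
top [323.  187.5] [318 184  11   8  59] [ 480.2 -227.9   89. ] 95.0
top [266.1 195.3] [264 191   5  10  31] [458.9 -64.8  90.7] 95.7
top [317.6 243.3] [312 240  12   7  49] [ 323.1 -212.1   89.5] 95.1
top [385.1 259.2] [382 255   7  10  53] [ 279.  -400.4   88.1] 94.6
side [337.4 118.5] [332 112  11  15 122] [ 277.2 -398.2   73.6] 92.6
side [212.3 136.6] [207 130  11  15 131] [ 617.6 -258.9   72.8] 92.5
side [259.8 150.8] [257 141   7  20  94] [ 479.1 -216.2   76.6] 95.2
side [318.9 161.1] [315 151   8  20 111] [ 320.2 -199.6   75.1] 92.6
side [209.7 177. ] [207 167   7  20 111] [588.7 -94.4  74.1] 94.7
side [259.5 193.4] [254 186  12  16 155] [457.7 -59.5  75.8] 93.1
110 [ 3. nan -5.  2.  0. -7.  3. -2.  1. -1. -1.  7.]
116 [  6.   6.  -1. 128. 106. 103. 115.  -4.  -2.  -1.  -1.  -5.]
122 [-1.  3. nan 84. 86. 89. 84. 85. 14. 12. 13. -0.]
128 [ -2. 131.  84.  91.  90.  88.  88.  88.  88.  18.   9.   3.]
134 [  5. 112.  86.  85.  81.  87.  86.  95.  89.   3.  13.  -2.]
140 [ -7. 105.  87.  88.  86.  85.  80.  86.  85.  13.  11.  -3.]
146 [ -6. 130.  88.  85.  91.  83.  86.  88. 126.  12.  11.   1.]
152 [  2.  -2.  92.  83.  85.  87.  88.  79. 107.  15.   6.   6.]
158 [  5.  -0.  11. 126.  83.  84. 133.  99.  11.  15.   3.   4.]
164 [  2.   1.  13. 186. 177.  13.   8.  13.  12.  12.   3.   3.]
170 [  5.  13.  19. 182. 183.  12.  15.  12.  13.  11.  -1.   4.]
176 [  1.   5.  16. 178. 177.  15.  13.  13.  15.  13.  -2.   5.]
182 [  0.  14.  11. 183. 183. 129.  30.  15.  17.  15.  -3.   4.]
188 [ -2.  18. 163. 173. 171. 124.  23.  12.  19.  14.  -1.  -2.]
194 [-1. 10. 14.  9. 28. 41. 12.  6. 12. 16.  1.  4.]
200 [-5. -1. -2. -5. -1. -1. -3.  1. -7. -3.  2. -1.]
[763.63485677  47.21969378   2.6430159 ] [ 606.91394693 -474.3439735     4.25315666] [452.05909108  74.91570393   0.60618415]
```

View pics/crop_top.png

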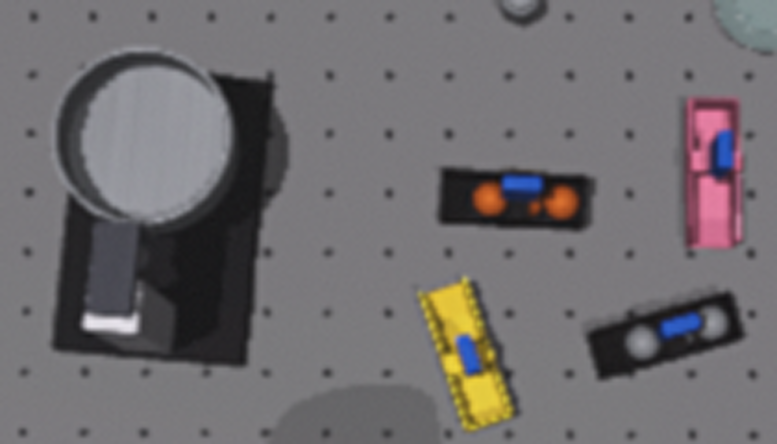

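View pics/crop_side.png

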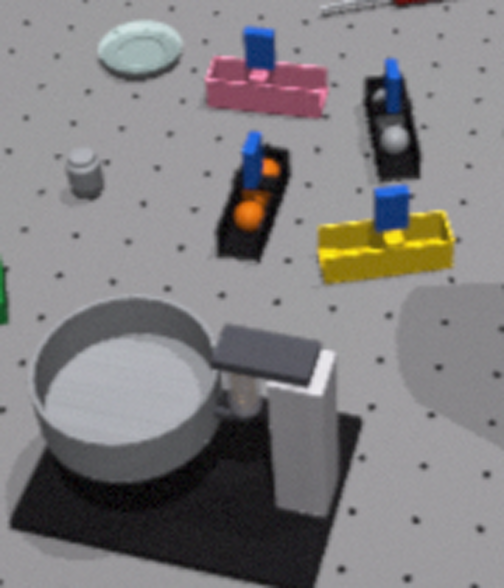

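```bash
cat > m.py <<'E'
from h import *
def ray(c,u,v,z):
    K=np.array(c['intrinsics']);d=np.stack([(np.asarray(u,float)-K[0,2])/K[0,0],(np.asarray(v,float)-K[1,2])/K[1,1],np.ones(np.shape(u))],-1)@Rc(c).T
    p=np.array(c['position']);t=(z-p[2])/d[...,2]
    return p+d*t[...,None]
E
python3 - <<'E'
from m import *
import pickle
c=pickle.load(open('top0.pkl','rb'));f=c['frame'];W=pts(c)
hsv=cv2.cvtColor(f,cv2.COLOR_RGB2HSV)
# scoop: black trough
for nm,(r0,r1,c0,c1) in {'steel':(170,210,292,348),'orange':(140,168,252,306)}.items():
    sub=f[r0:r1,c0:c1].max(2)
    m=((sub<60)|(hsv[r0:r1,c0:c1,1]>120)).astype(np.uint8)
    m=cv2.morphologyEx(m,cv2.MORPH_CLOSE,np.ones((5,5)))
    k,l,st,ce=cv2.connectedComponentsWithStats(m);i=1+st[1:,4].argmax()
    ct=max(cv2.findContours((l==i).astype(np.uint8),cv2.RETR_EXTERNAL,cv2.CHAIN_APPROX_NONE)[0],key=cv2.contourArea)
    ct=ct[:,0]+[c0,r0]
    P=ray(c,ct[:,0],ct[:,1],36.)
    print(nm,cv2.minAreaRect(P[:,:2].astype(np.float32)),cv2.minAreaRect(ct.astype(np.float32)))
    mb=(hsv[...,0]>105)&(hsv[...,0]<125)&(hsv[...,1]>150)&(hsv[...,2]>60);mb[:r0]=0;mb[r1:]=0;mb[:,:c0]=0;mb[:,c1:]=0
    v,u=np.nonzero(mb);P=ray(c,u,v,90.)
    print(' handle top',P.mean(0),cv2.minAreaRect(P[:,:2].astype(np.float32)))
# pan
reg=np.zeros(f.shape[:2],bool);reg[105:175,145:215]=1
fl=reg&(W[...,2]>75)&(W[...,2]<97); ct=max(cv2.findContours(fl.astype(np.uint8),cv2.RETR_EXTERNAL,cv2.CHAIN_APPROX_NONE)[0],key=cv2.contourArea)[:,0]
p=W[fl];print('floor mean',p.mean(0),len(p))
e=cv2.fitEllipse(ct);print('floor ell',e,ray(c,e[0][0],e[0][1],85.))
# outer contour of anything z>60 excluding plate
tall=reg&(W[...,2]>70); 
ct=max(cv2.findContours(tall.astype(np.uint8),cv2.RETR_EXTERNAL,cv2.CHAIN_APPROX_NONE)[0],key=cv2.contourArea)[:,0]
ct=ct[ct[:,1]<150];e=cv2.fitEllipse(ct);print('rim',e,ray(c,e[0][0],e[0][1],129.))
t=np.zeros_like(reg);t[155:205,150:215]=1;t&=(W[...,2]>168)
ct=max(cv2.findContours(t.astype(np.uint8),cv2.RETR_EXTERNAL,cv2.CHAIN_APPROX_NONE)[0],key=cv2.contourArea)[:,0]
P=ray(c,ct[:,0],ct[:,1],180.);print('top plate',cv2.minAreaRect(P[:,:2].astype(np.float32)),cv2.boundingRect(ct))
# base plate
b=np.zeros_like(reg);b[115:205,150:218]=1;b&=(f.max(2)<40)
ct=max(cv2.findContours(b.astype(np.uint8),cv2.RETR_EXTERNAL,cv2.CHAIN_APPROX_NONE)[0],key=cv2.contourArea)[:,0]
a=cv2.resize(f[105:210,140:225],None,fx=7,fy=5.6,interpolation=cv2.INTER_CUBIC);cv2.imwrite('pics/stand.png',cv2.resize(f[105:210,140:225],None,fx=5.6,fy=5.6,interpolation=cv2.INTER_CUBIC)[:,:,::-1])
s=pickle.load(open('side0.pkl','rb'))['frame']
cv2.imwrite('pics/scoop_side.png',np.hstack([cv2.resize(s[130:190,235:285],None,fx=8,fy=8,interpolation=cv2.INTER_CUBIC),cv2.resize(s[160:220,185:235],None,fx=8,fy=8,interpolation=cv2.INTER_CUBIC)])[:,:,::-1])
E
```

```text
steel ((481.870849609375, -222.84808349609375), (45.684974670410156, 120.39198303222656), 16.732999801635742) ((319.0907897949219, 189.3064422607422), (15.340771675109863, 40.41156768798828), 73.49563598632812)
 handle top [ 480.91560024 -227.50428861   90.        ] ((480.8518371582031, -227.51527404785156), (14.943398475646973, 31.511199951171875), 16.18968391418457)
orange ((590.372802734375, -103.26254272460938), (119.8074951171875, 44.492862701416016), 87.0714111328125) ((278.859130859375, 153.17678833007812), (39.99727249145508, 14.663914680480957), 3.012787342071533)
 handle top [ 590.99279026 -106.74477765   90.        ] ((590.8048095703125, -106.19392395019531), (14.597251892089844, 31.6683406829834), 0.09774448722600937)
floor mean [624.86367937 187.73937774  85.89086947] 1478
floor ell ((178.7872772216797, 137.65036010742188), (40.31655502319336, 43.83184051513672), 54.375030517578125) [626.17540575 189.03246123  85.        ]
rim ((178.53187561035156, 137.83871459960938), (48.53058624267578, 51.16408157348633), 146.83175659179688) [615.76597937 181.5835401  129.        ]
top plate ((505.5125427246094, 191.81985473632812), (38.30769348144531, 80.39409637451172), 84.96577453613281) (162, 159, 16, 31)
```

View pics/scoop_side.png

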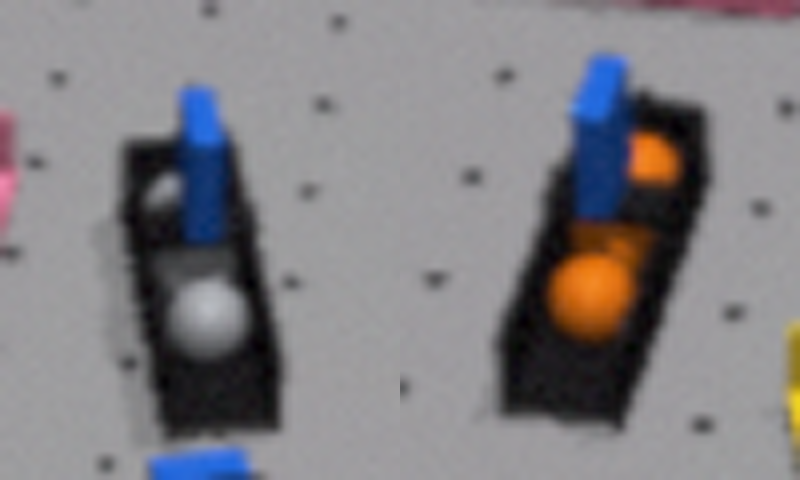

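View pics/stand.png

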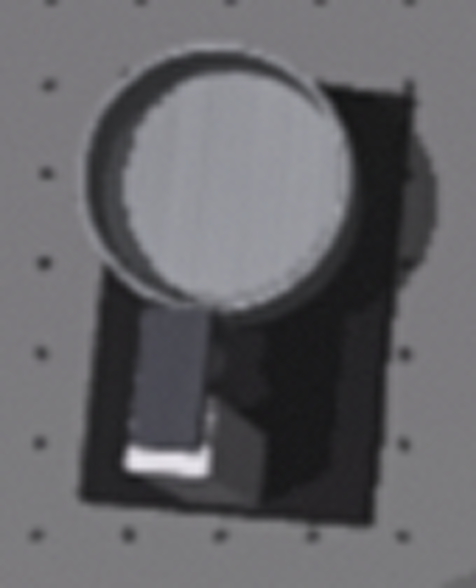

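Call:
drive_tool --steps '[{"delta_pos": [22.4, 20.1, 0], "yaw": 0.106, "hand": 94}, {"delta_pos": [22.4, 20.1, 0], "yaw": 0.106, "hand": 80}, {"delta_pos": [22.4, 20.1, 0], "yaw": 0.106, "hand": 60}, {"delta_pos": [22.4, 20.1, 0], "yaw": 0.106, "hand": 60}, {"delta_pos": [22.4, 20.1, 0], "yaw": 0.106, "hand": 60}]' --squeeze 15

```text
clock: 0.52
eef_pos: [259.3, -428.4, 222.2]
eef_rot: [-3.141, -0.0, 0.805]
wrist_force: [0.4, -0.5, -1.0]
finger_gap: 70.5
```

Call:
drive_tool --steps '[{"delta_pos": [22.4, 20.1, 0], "yaw": 0.106, "hand": 60}, {"delta_pos": [22.4, 20.1, 0], "yaw": 0.106, "hand": 60}, {"delta_pos": [22.4, 20.1, 0], "yaw": 0.106, "hand": 60}, {"delta_pos": [22.4, 20.1, 0], "yaw": 0.106, "hand": 60}, {"delta_pos": [22.4, 20.1, 0], "yaw": 0.106, "hand": 60}]'

```text
clock: 0.93
eef_pos: [371.4, -327.8, 222.3]
eef_rot: [-3.141, -0.0, 1.335]
wrist_force: [1.3, -0.7, -0.5]
finger_gap: 60.0
```

Call:
drive_tool --steps '[{"delta_pos": [22.4, 20.1, 0], "yaw": 0.106, "hand": 60}, {"delta_pos": [22.4, 20.1, 0], "yaw": 0.106, "hand": 60}, {"delta_pos": [22.4, 20.1, 0], "yaw": 0.106, "hand": 60}, {"delta_pos": [22.4, 20.1, 0], "yaw": 0.106, "hand": 60}, {"delta_pos": [22.4, 20.1, 0], "yaw": 0.106, "hand": 60}]'

```text
clock: 1.35
eef_pos: [483.4, -227.3, 222.2]
eef_rot: [-3.141, -0.0, 1.865]
wrist_force: [-0.4, -1.2, 0.1]
finger_gap: 60.4
```

Call:
drive_tool --steps '[{"delta_pos": [0, 0, 0], "yaw": 0, "hand": 60}, {"delta_pos": [0, 0, 0], "yaw": 0, "hand": 60}]'

```text
clock: 1.52
eef_pos: [483.1, -227.7, 221.9]
eef_rot: [-3.141, -0.001, 1.862]
wrist_force: [0.2, 0.1, -0.0]
finger_gap: 59.8
```

```bash
python3 - <<'E'
from m import *
import pickle
c=manip.camera('wrist');save(c,'w1.png');print(c['position'],c['attitude'],c['intrinsics'])
pickle.dump(c,open('w1.pkl','wb'))
K=np.array(c['intrinsics']);hsv=cv2.cvtColor(c['frame'],cv2.COLOR_RGB2HSV)
m=((hsv[...,0]>105)&(hsv[...,0]<125)&(hsv[...,1]>150)&(hsv[...,2]>60)).astype(np.uint8)
k,l,st,ce=cv2.connectedComponentsWithStats(m)
Rm=Rc(c);p=np.array(c['position'])
for i in range(1,k):
    if st[i,4]>30:
        v,u=np.nonzero(l==i);x=(u-K[0,2]);y=(v-K[1,2]);r=np.hypot(x,y);th=r/K[0,0]
        d=np.stack([np.sin(th)*x/r,np.sin(th)*y/r,np.cos(th)],-1)@Rm.T
        P=p+d*((90-p[2])/d[:,2])[:,None]
        print(ce[i],st[i],cv2.minAreaRect(P[:,:2].astype(np.float32)))
c=pickle.load(open('top0.pkl','rb'))
for u,v in [(165.2,160),(177.5,160),(164,184.5),(176,184.5)]: print(ray(c,u,v,180.))
E
```

```text
[ 459.99419972 -152.68863267  384.99709901] [ 2.87051684e+00 -3.38489482e-04  2.90998153e-01] [[297.31863964   0.         255.74651862]
 [  0.         297.31863964 189.05767493]
 [  0.           0.           1.        ]]
[276.84555985  33.89189189] [264  26  29  14 259] ((459.1708068847656, -72.42162322998047), (27.987131118774414, 13.525750160217285), 20.555898666381836)
[380.32007233 107.8915009 ] [367  93  28  29 553] ((582.1704711914062, -109.0635757446289), (33.57341766357422, 24.895069122314453), 87.2190170288086)
[121.83716814 128.61061947] [110 116  25  27 565] ((328.93157958984375, -208.4097442626953), (27.84816551208496, 27.078472137451172), 22.094633102416992)
[253.         182.45429363] [247 167  13  33 361] ((479.1242980957031, -226.064208984375), (12.359552383422852, 33.876129150390625), 16.64242172241211)
[351.53898305 238.76949153] [339 229  30  20 295] ((608.1312866210938, -258.7058410644531), (19.654691696166992, 42.88752746582031), 86.91372680664062)
[ 78.79259259 259.12839506] [ 64 247  29  28 405] ((289.71246337890625, -386.4408264160156), (45.04014205932617, 28.867874145507812), 59.27757263183594)
[543.79435867 206.8373858  180.        ]
[543.86364654 173.70367347 180.        ]
[477.50157283 208.59898229 180.        ]
[477.59223569 176.42393363 180.        ]
```

View pics/w1.png

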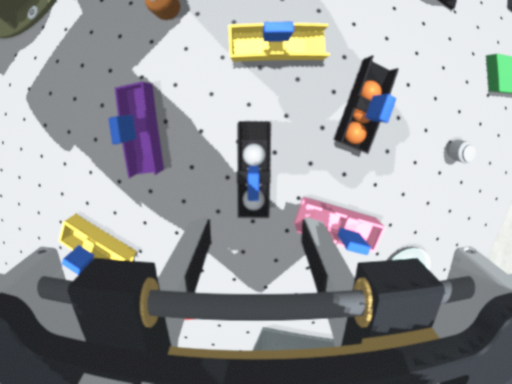

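Call:
drive_tool --steps '[{"delta_pos": [-2.5, 0, -35], "yaw": 0, "hand": 60}, {"delta_pos": [0, 0, -35], "yaw": 0, "hand": 50}, {"delta_pos": [0, 0, -35], "yaw": 0, "hand": 40}, {"delta_pos": [0, 0, -30], "yaw": 0, "hand": 40}, {"delta_pos": [0, 0, -17.5], "yaw": 0, "hand": 40}]'

```text
clock: 1.98
eef_pos: [478.0, -228.9, 66.8]
eef_rot: [-3.139, -0.003, 1.857]
wrist_force: [-0.5, -0.1, -0.4]
finger_gap: 40.7
```

Call:
drive_tool --steps '[{"delta_pos": [0, 0, 0], "yaw": 0, "hand": 25}, {"delta_pos": [0, 0, 0], "yaw": 0, "hand": 5}, {"delta_pos": [0, 0, 0], "yaw": 0, "hand": 5}, {"delta_pos": [0, 0, 0], "yaw": 0, "hand": 5}, {"delta_pos": [0, 0, 0], "yaw": 0, "hand": 5}]'

```text
clock: 2.4
eef_pos: [480.6, -229.1, 71.4]
eef_rot: [3.14, 0.002, 1.859]
wrist_force: [-1.6, -0.7, 9.0]
finger_gap: 12.1
```

Call:
drive_tool --steps '[{"delta_pos": [0, 0, 0], "yaw": 0, "hand": 5}, {"delta_pos": [0, 0, 4], "yaw": 0, "hand": 5}, {"delta_pos": [0, 0, 6], "yaw": 0, "hand": 5}, {"delta_pos": [0, 0, 8], "yaw": 0, "hand": 5}, {"delta_pos": [0, 0, 10], "yaw": 0, "hand": 5}]'

```text
clock: 2.82
eef_pos: [479.9, -228.4, 98.5]
eef_rot: [-3.141, -0.001, 1.86]
wrist_force: [-0.3, -0.4, -4.2]
finger_gap: 11.9
```

Call:
drive_tool --steps '[{"delta_pos": [0, 0, 12], "yaw": 0, "hand": 5}, {"delta_pos": [0, 0, 12], "yaw": 0, "hand": 5}, {"delta_pos": [0, 0, 12], "yaw": 0, "hand": 5}, {"delta_pos": [0, 0, 12], "yaw": 0, "hand": 5}, {"delta_pos": [0, 0, 6], "yaw": 0, "hand": 5}]'

```text
clock: 3.23
eef_pos: [480.5, -228.8, 154.2]
eef_rot: [3.14, 0.002, 1.86]
wrist_force: [0.6, 0.1, -3.0]
finger_gap: 11.7
```

```bash
python3 - <<'E'
from m import *
c=manip.camera('side');cv2.imwrite('pics/s2.png',cv2.resize(c['frame'][60:220,180:330],None,fx=3.6,fy=3.6)[:,:,::-1])
s=manip.read_state();print(s['clock'],s['eef_pos'],s['wrist_force'],s['finger_gap'])
E
```

```text
3.2833 [ 480.7394048  -228.89949307  154.61471912] [ 1.88609838 -0.02065368 -3.22227412] 11.382289581259855
```

View pics/s2.png

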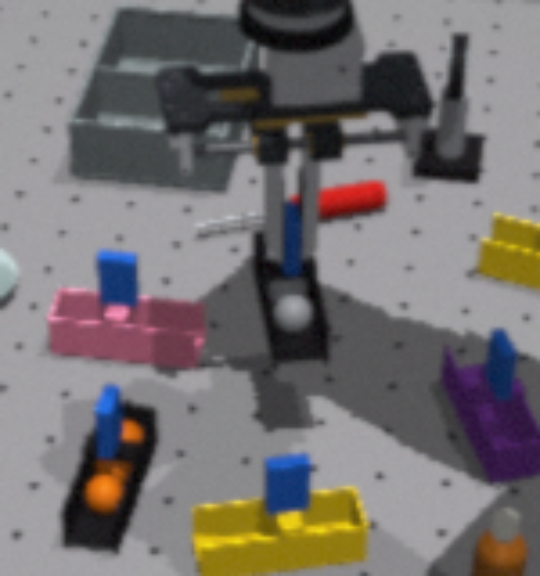

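Call:
drive_tool --steps '[{"delta_pos": [0, 2, 12], "yaw": -0.02, "hand": 5}, {"delta_pos": [1, 5, 15], "yaw": -0.04, "hand": 5}, {"delta_pos": [2.5, 8, 15], "yaw": -0.05, "hand": 5}, {"delta_pos": [2.5, 10, 15], "yaw": -0.05, "hand": 5}, {"delta_pos": [3, 11, 15], "yaw": -0.05, "hand": 5}]' --squeeze 20

```text
clock: 3.7
eef_pos: [488.9, -192.2, 224.4]
eef_rot: [-3.141, -0.0, 1.647]
wrist_force: [0.3, 0.7, -4.1]
finger_gap: 12.0
```

Call:
drive_tool --steps '[{"delta_pos": [3, 11, 15], "yaw": -0.05, "hand": 5}, {"delta_pos": [3, 11, 12], "yaw": -0.05, "hand": 5}, {"delta_pos": [3, 11, 10], "yaw": -0.05, "hand": 5}, {"delta_pos": [3, 11, 7], "yaw": -0.05, "hand": 5}, {"delta_pos": [3, 11, 0], "yaw": -0.05, "hand": 5}]'

```text
clock: 4.12
eef_pos: [504.5, -137.1, 269.3]
eef_rot: [3.14, 0.0, 1.397]
wrist_force: [0.9, 0.2, -3.8]
finger_gap: 11.8
```

Call:
drive_tool --steps '[{"delta_pos": [3, 11, 0], "yaw": -0.05, "hand": 5}, {"delta_pos": [3, 11, 0], "yaw": -0.05, "hand": 5}, {"delta_pos": [3, 11, 0], "yaw": -0.05, "hand": 5}, {"delta_pos": [3, 11, 0], "yaw": -0.05, "hand": 5}, {"delta_pos": [3, 11, 0], "yaw": -0.05, "hand": 5}]'

```text
clock: 4.53
eef_pos: [519.0, -82.0, 267.7]
eef_rot: [-3.141, 0.0, 1.147]
wrist_force: [0.7, 0.7, -4.7]
finger_gap: 11.9
```

Call:
drive_tool --steps '[{"delta_pos": [3, 11, 0], "yaw": -0.05, "hand": 5}, {"delta_pos": [3, 11, 0], "yaw": -0.05, "hand": 5}, {"delta_pos": [3, 11, 0], "yaw": -0.05, "hand": 5}, {"delta_pos": [3, 11, 0], "yaw": -0.05, "hand": 5}, {"delta_pos": [3, 11, 0], "yaw": -0.05, "hand": 5}]'

```text
clock: 4.95
eef_pos: [534.0, -27.0, 267.6]
eef_rot: [-3.141, 0.0, 0.897]
wrist_force: [0.5, -0.3, -3.7]
finger_gap: 12.0
```

Call:
drive_tool --steps '[{"delta_pos": [3, 11, 0], "yaw": -0.05, "hand": 5}, {"delta_pos": [3, 11, 0], "yaw": -0.05, "hand": 5}, {"delta_pos": [3, 11, 0], "yaw": -0.05, "hand": 5}, {"delta_pos": [3, 11, 0], "yaw": -0.05, "hand": 5}, {"delta_pos": [3, 11, 0], "yaw": -0.05, "hand": 5}]'

```text
clock: 5.37
eef_pos: [549.0, 28.0, 267.6]
eef_rot: [-3.141, 0.0, 0.647]
wrist_force: [0.2, 0.3, -3.9]
finger_gap: 12.0
```

Call:
drive_tool --steps '[{"delta_pos": [3, 11, 0], "yaw": -0.05, "hand": 5}, {"delta_pos": [3, 11, 0], "yaw": -0.05, "hand": 5}, {"delta_pos": [3, 11, 0], "yaw": -0.05, "hand": 5}, {"delta_pos": [3, 11, 0], "yaw": -0.05, "hand": 5}, {"delta_pos": [3, 11, 0], "yaw": -0.05, "hand": 5}]'

```text
clock: 5.78
eef_pos: [564.0, 83.0, 267.6]
eef_rot: [-3.141, 0.001, 0.397]
wrist_force: [-0.4, -1.1, -3.9]
finger_gap: 11.9
```

```bash
python3 - <<'E'
from m import *
c=manip.camera('side');save(c,'s3.png')
s=manip.read_state();print(s['clock'],s['eef_pos'],s['eef_rot'],s['wrist_force'],s['finger_gap'])
E
```

```text
5.8333 [564.27433232  84.56393643 267.47924446] [-3.14074736e+00  4.11010806e-04  3.94704836e-01] [-0.49710675  3.72707019 -4.07920189] 12.366874343441385
```

View pics/s3.png

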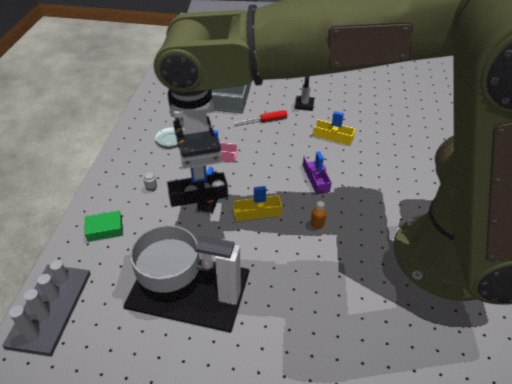

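Call:
drive_tool --steps '[{"delta_pos": [3, 11, 0], "yaw": -0.05, "hand": 5}, {"delta_pos": [3, 11, 0], "yaw": -0.05, "hand": 5}, {"delta_pos": [3, 11, 0], "yaw": -0.05, "hand": 5}, {"delta_pos": [3, 11, 0], "yaw": -0.05, "hand": 5}, {"delta_pos": [3, 11, 0], "yaw": -0.05, "hand": 5}]'

```text
clock: 6.25
eef_pos: [579.1, 137.6, 267.6]
eef_rot: [3.142, 0.001, 0.149]
wrist_force: [0.4, -0.2, -3.8]
finger_gap: 11.7
```

Call:
drive_tool --steps '[{"delta_pos": [3, 11, 0], "yaw": -0.05, "hand": 5}, {"delta_pos": [3, 11, 0], "yaw": -0.05, "hand": 5}, {"delta_pos": [3, 11, 0], "yaw": -0.05, "hand": 5}, {"delta_pos": [2, 8, 0], "yaw": -0.055, "hand": 5}, {"delta_pos": [0, 6, 0], "yaw": 0, "hand": 5}]'

```text
clock: 6.67
eef_pos: [590.1, 184.7, 267.4]
eef_rot: [3.141, 0.001, -0.056]
wrist_force: [-0.7, 0.0, -4.6]
finger_gap: 11.6
```

```bash
python3 - <<'E'
from m import *
import pickle
c=manip.camera('side');save(c,'s4.png');pickle.dump(c,open('s4.pkl','wb'))
t=manip.camera('top');pickle.dump(t,open('t4.pkl','wb'))
w=manip.camera('wrist')
o=np.vstack([np.hstack([cv2.resize(c['frame'][140:330,100:300],(400,380)),cv2.resize(t['frame'][90:210,130:260],(400,370))[:380] if 0 else cv2.resize(t['frame'][90:210,130:260],(400,380))]),])
cv2.imwrite('pics/o4.png',o[:,:,::-1]);save(w,'w4.png')
s=manip.read_state();print(s['clock'],s['eef_pos'],s['eef_rot'],s['wrist_force'],s['finger_gap'])
E
```

```text
6.8167 [589.91732917 184.2872416  267.70371332] [ 3.14134404e+00  4.35621597e-04 -5.24111282e-02] [ 0.61349631 -0.59379469 -3.63234993] 11.627307257236005
```

View pics/o4.png

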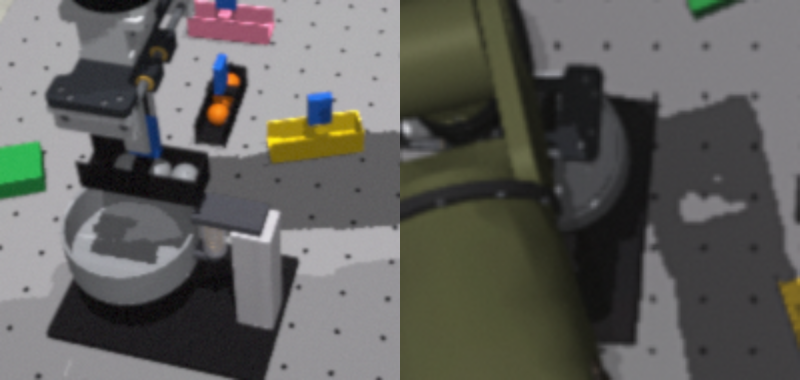

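View pics/w4.png

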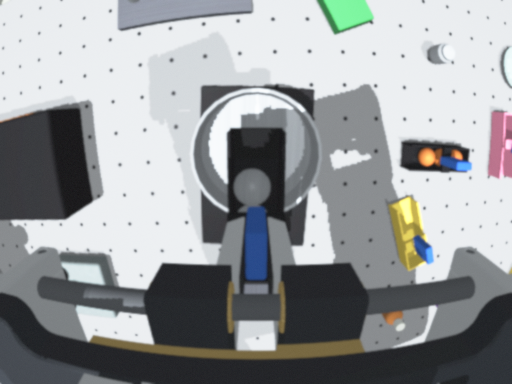

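```bash
python3 - <<'E'
from m import *
import pickle
c=pickle.load(open('s4.pkl','rb'));W=pts(c)
reg=np.zeros(W.shape[:2],bool);reg[205:242,135:210]=1
m=reg&(W[...,2]>170)&(W[...,2]<260)&(c['frame'].max(2)<60)
P=W[m];print(len(P),np.nanpercentile(P,[1,5,50,95,99],axis=0).round(1))
v,u=np.nonzero(m)
# bottom height vs x
for x0 in range(530,660,12):
    q=P[(P[:,0]>=x0)&(P[:,0]<x0+12)]
    if len(q): print(x0,len(q),np.percentile(q[:,2],[3,97]).round(1),np.median(q[:,1]).round(1))
m2=np.zeros_like(reg);m2[235:262,190:245]=1;m2&=(W[...,2]>172)&(W[...,2]<190)
P=W[m2];print('cap',len(P),np.percentile(P,[1,5,50,95,99],axis=0).round(1))
E
```

```text
1259 [[535.3 164.7 196.2]
 [536.5 166.2 200.2]
 [590.1 203.4 218.7]
 [645.6 208.5 237.5]
 [650.  209.7 241.5]]
530 146 [181.2 232.9] 190.8
542 108 [201.7 233.1] 207.6
554 115 [199.6 232.7] 207.0
566 128 [199.7 233.4] 206.4
578 131 [197.9 241.3] 205.9
590 112 [198.4 241.8] 205.3
602 82 [197.8 232.8] 205.0
614 116 [199.  232.8] 203.5
626 152 [199.5 232.3] 175.1
638 156 [201.2 232.4] 174.4
650 13 [203.7 227. ] 201.3
cap 575 [[476.4 177.7 172.5]
 [478.7 180.9 174.7]
 [508.9 198.6 180.3]
 [540.1 212.6 182.5]
 [544.9 213.9 183.5]]
```

Call:
drive_tool --steps '[{"delta_pos": [-2, 2, -3], "yaw": 0, "hand": 5}, {"delta_pos": [-3, 3, -4], "yaw": 0, "hand": 5}, {"delta_pos": [0, 0, -4], "yaw": 0, "hand": 5}, {"delta_pos": [0, 0, -4], "yaw": 0, "hand": 5}, {"delta_pos": [0, 0, -2], "yaw": 0, "hand": 5}]' --squeeze 12

```text
clock: 7.23
eef_pos: [585.3, 189.3, 250.9]
eef_rot: [-3.141, -0.001, -0.055]
wrist_force: [2.6, -1.0, 6.2]
finger_gap: 12.0
```

Call:
drive_tool --steps '[{"delta_pos": [2.3, 0, -1.6], "yaw": 0, "hand": 5}, {"delta_pos": [2.3, 0, -1.7], "yaw": 0, "hand": 5}, {"delta_pos": [2.3, 0, -1.7], "yaw": 0, "hand": 5}, {"delta_pos": [2.3, 0, -1.7], "yaw": 0, "hand": 5}, {"delta_pos": [2.3, 0, -1.7], "yaw": 0, "hand": 5}]'

```text
clock: 7.65
eef_pos: [597.1, 189.1, 242.6]
eef_rot: [3.141, -0.001, -0.055]
wrist_force: [1.6, -2.2, 1.0]
finger_gap: 12.3
```

```bash
python3 - <<'E'
from m import *
c=manip.camera('side');cv2.imwrite('pics/s5.png',cv2.resize(c['frame'][140:330,100:300],None,fx=3,fy=3)[:,:,::-1])
s=manip.read_state();print(s['clock'],s['eef_pos'],s['eef_rot'],s['wrist_force'],s['finger_gap'])
E
```

```text
7.7 [597.34370659 189.08934063 242.16792794] [ 3.14124000e+00 -5.81261891e-04 -5.54542124e-02] [ 3.79504611 -2.65170455  4.32234793] 12.34729214834752
```

View pics/s5.png

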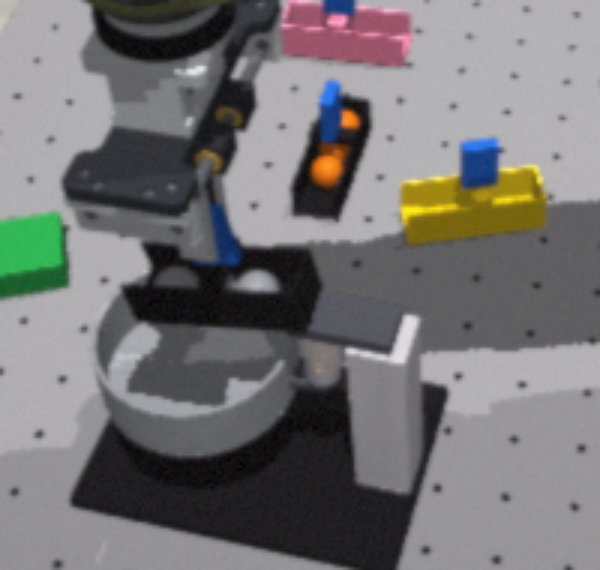

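Call:
drive_tool --steps '[{"delta_pos": [2, 0, -2], "yaw": 0, "hand": 5}, {"delta_pos": [2, 0, -2], "yaw": 0, "hand": 5}, {"delta_pos": [2, 0, -2], "yaw": 0, "hand": 5}, {"delta_pos": [2, 0, -2], "yaw": 0, "hand": 5}, {"delta_pos": [2, 0, -2], "yaw": 0, "hand": 5}]'

```text
clock: 8.12
eef_pos: [606.7, 189.4, 232.1]
eef_rot: [3.141, 0.001, -0.055]
wrist_force: [0.1, -2.4, 0.3]
finger_gap: 12.1
```

Call:
drive_tool --steps '[{"delta_pos": [1.6, 0, -2.4], "yaw": 0, "hand": 5}, {"delta_pos": [1.6, 0, -2.4], "yaw": 0, "hand": 5}, {"delta_pos": [1.6, 0, -2.4], "yaw": 0, "hand": 5}, {"delta_pos": [1.6, 0, -2.4], "yaw": 0, "hand": 5}, {"delta_pos": [1.6, 0, -2.4], "yaw": 0, "hand": 5}]'

```text
clock: 8.53
eef_pos: [614.7, 189.5, 220.3]
eef_rot: [-3.141, 0.0, -0.055]
wrist_force: [0.8, -1.7, 2.0]
finger_gap: 11.9
```

```bash
python3 - <<'E'
from m import *
c=manip.camera('side');cv2.imwrite('pics/s6.png',cv2.resize(c['frame'][140:330,100:300],None,fx=3,fy=3)[:,:,::-1])
s=manip.read_state();print(s['clock'],s['eef_pos'],s['eef_rot'],s['wrist_force'],s['finger_gap'])
E
```

```text
8.5833 [614.81192782 189.42819867 219.89765535] [-3.14156819e+00  3.83628559e-04 -5.52349017e-02] [ 3.25804833 -2.20840413  3.50249591] 11.62848114287285
```

View pics/s6.png

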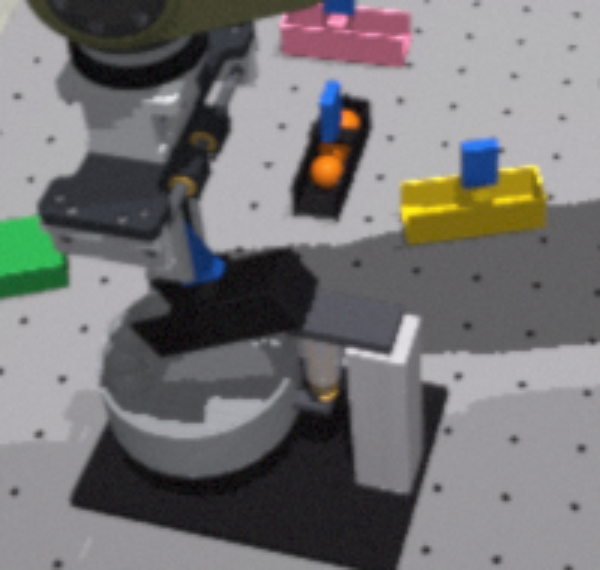

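Call:
drive_tool --steps '[{"delta_pos": [1.2, 0, -2.6], "yaw": 0, "hand": 5}, {"delta_pos": [1.2, 0, -2.6], "yaw": 0, "hand": 5}, {"delta_pos": [1.2, 0, -2.6], "yaw": 0, "hand": 5}, {"delta_pos": [1.2, 0, -2.6], "yaw": 0, "hand": 5}, {"delta_pos": [1.2, 0, -2.6], "yaw": 0, "hand": 5}]'

```text
clock: 9.0
eef_pos: [620.6, 189.4, 207.2]
eef_rot: [-3.142, 0.0, -0.055]
wrist_force: [2.6, -1.1, 1.5]
finger_gap: 11.8
```

Call:
drive_tool --steps '[{"delta_pos": [0.8, 0, -2.7], "yaw": 0, "hand": 5}, {"delta_pos": [0.8, 0, -2.7], "yaw": 0, "hand": 5}, {"delta_pos": [0.8, 0, -2.7], "yaw": 0, "hand": 5}, {"delta_pos": [0.8, 0, -2.7], "yaw": 0, "hand": 5}, {"delta_pos": [0, 0, 0], "yaw": 0, "hand": 5}]'

```text
clock: 9.42
eef_pos: [623.8, 189.3, 195.9]
eef_rot: [3.141, 0.001, -0.055]
wrist_force: [2.8, -1.2, -0.6]
finger_gap: 11.8
```

```bash
python3 - <<'E'
from m import *
c=manip.camera('side');cv2.imwrite('pics/s7.png',cv2.resize(c['frame'][140:330,100:300],None,fx=3,fy=3)[:,:,::-1])
w=manip.camera('wrist');save(w,'w7.png')
s=manip.read_state();print(s['clock'],s['eef_pos'],s['eef_rot'],s['wrist_force'],s['finger_gap'])
E
```

```text
9.5167 [623.6632645  189.48446075 196.35699279] [-3.14156610e+00  6.07733367e-04 -5.51758624e-02] [ 1.34328967 -0.09040319 -0.23615636] 11.877197510462254
```

View pics/s7.png

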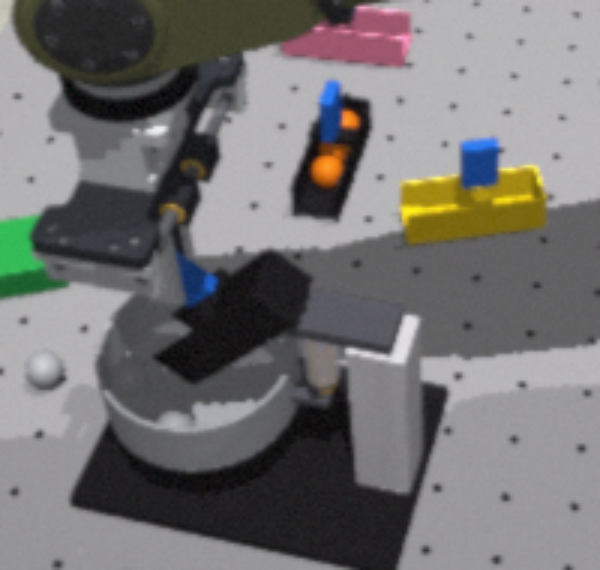

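View pics/w7.png

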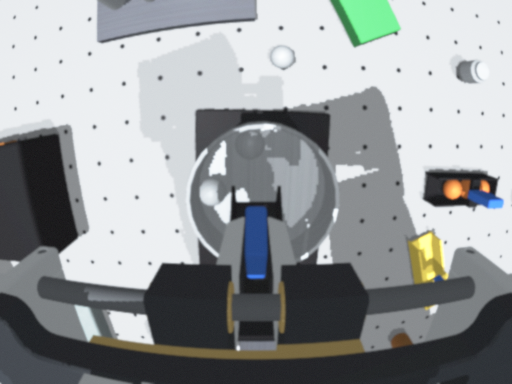

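```bash
cat > ball.py <<'E'
from m import *
def ball(c):
    f=c['frame'];W=pts(c)
    m=(W[...,2]>12)&(W[...,2]<40)&(W[...,0]>600)&(W[...,0]<900)&(W[...,1]>20)&(W[...,1]<330)&(cv2.cvtColor(f,cv2.COLOR_RGB2HSV)[...,1]<60)
    k,l,st,ce=cv2.connectedComponentsWithStats(m.astype(np.uint8))
    for i in range(1,k):
        if st[i,4]>15: print(ce[i].round(1),st[i],np.median(W[l==i],0).round(1),ray(c,ce[i][0],ce[i][1],16.).round(1))
E
python3 - <<'E'
from ball import *
for i in range(3):
    c=manip.camera('side');ball(c);print('--',manip.read_state()['clock'])
save(c,'s8.png')
E
```

```text
[113.8 262.2] [108 257  13  12 118] [758.3 158.6  23.5] [761.9 153.5  16. ]
[ 59.1 298.2] [  26  267   63   63 1857] [842.7 264.9  16.2] [844.1 262.   16. ]
[147.2 301.7] [123 282  52  35 593] [660.6 241.8  13.4] [655.6 241.4  16. ]
-- 9.5667
[113.9 262.3] [108 257  13  12 120] [758.6 158.9  22.9] [761.7 153.7  16. ]
[ 59.  298.1] [  26  267   63   62 1837] [843.  265.2  16.3] [844.4 261.9  16. ]
[147.4 302. ] [123 285  53  32 581] [659.5 243.1  13.4] [654.9 242.3  16. ]
-- 9.6167
[113.8 262.2] [108 257  13  12 117] [758.5 159.   23.2] [761.9 153.5  16. ]
[ 59.1 298.2] [  26  267   64   63 1862] [842.4 265.   16.3] [844.2 262.   16. ]
[148.  301.8] [123 281  54  37 593] [656.9 241.8  13.4] [653.8 241.5  16. ]
-- 9.6667
```

View pics/s8.png

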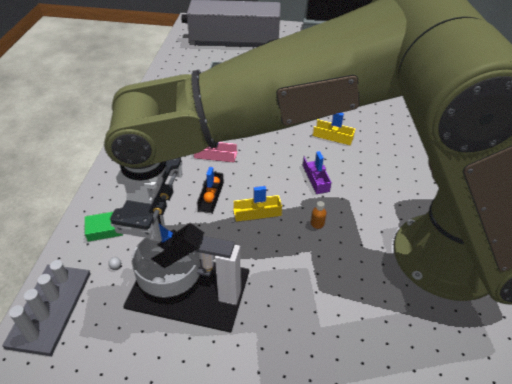

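Call:
drive_tool --steps '[{"delta_pos": [0, 0, 6], "yaw": 0, "hand": 5}, {"delta_pos": [0, 0, 15], "yaw": 0, "hand": 5}, {"delta_pos": [0, 0, 25], "yaw": 0, "hand": 5}, {"delta_pos": [0, 0, 30], "yaw": 0, "hand": 5}, {"delta_pos": [0, 0, 24], "yaw": 0, "hand": 5}]'

```text
clock: 10.08
eef_pos: [623.6, 189.5, 299.3]
eef_rot: [-3.141, -0.001, -0.055]
wrist_force: [-0.7, 0.2, -1.4]
finger_gap: 12.2
```

```bash
python3 - <<'E'
from ball import *
c=manip.camera('side');cv2.imwrite('pics/s9.png',cv2.resize(c['frame'][120:330,80:290],None,fx=2.8,fy=2.8)[:,:,::-1]);ball(c)
w=manip.camera('wrist');save(w,'w9.png')
s=manip.read_state();print(s['clock'],s['eef_pos'],s['eef_rot'],s['wrist_force'],s['finger_gap'])
E
```

```text
[113.9 262.2] [108 257  13  12 117] [758.1 158.4  22.7] [761.8 153.4  16. ]
[ 59.  298.2] [  26  267   63   63 1866] [842.6 265.4  16.3] [844.4 262.1  16. ]
[146.5 301.6] [123 280  50  38 572] [662.9 242.3  13.4] [657.1 241.5  16. ]
10.1833 [624.44352698 189.74379726 301.91461909] [-3.13933791 -0.00673159 -0.05504835] [ 0.09431608  0.24949102 -1.12889019] 11.851403846639828
```

View pics/s9.png

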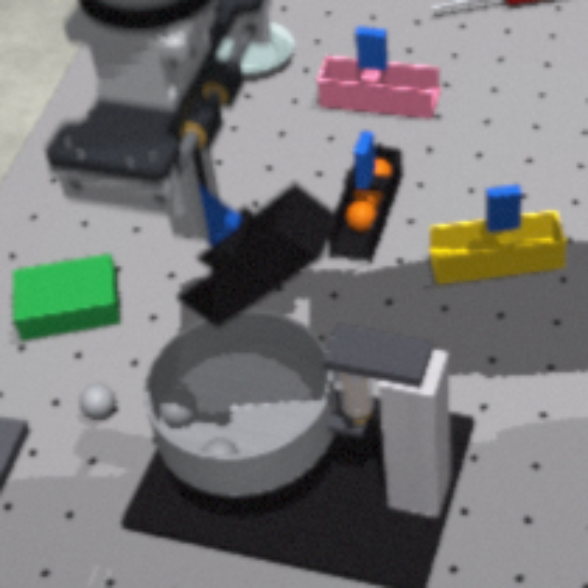

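View pics/w9.png

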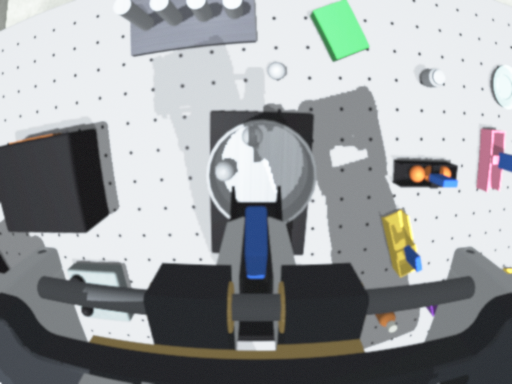

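Call:
drive_tool --steps '[{"delta_pos": [-8, -8, 0], "yaw": 0, "hand": 5}, {"delta_pos": [-16, -15, 0], "yaw": 0, "hand": 5}, {"delta_pos": [-20, -18, 0], "yaw": 0, "hand": 5}, {"delta_pos": [-20, -18, 0], "yaw": 0, "hand": 5}, {"delta_pos": [-20, -18, 0], "yaw": 0, "hand": 5}]'

```text
clock: 10.6
eef_pos: [538.4, 111.8, 295.7]
eef_rot: [3.141, 0.002, -0.055]
wrist_force: [-0.2, 0.0, -1.1]
finger_gap: 11.8
```

Call:
drive_tool --steps '[{"delta_pos": [-20, -18, 0], "yaw": 0, "hand": 5}, {"delta_pos": [-20, -18, 0], "yaw": 0, "hand": 5}, {"delta_pos": [-20, -18, -10], "yaw": 0, "hand": 5}, {"delta_pos": [-20, -20, -25], "yaw": 0, "hand": 5}, {"delta_pos": [-12, -13, -30], "yaw": 0, "hand": 5}]'

```text
clock: 11.02
eef_pos: [446.3, 24.4, 231.7]
eef_rot: [-3.142, -0.002, -0.055]
wrist_force: [0.8, -0.5, -1.8]
finger_gap: 11.6
```

Call:
drive_tool --steps '[{"delta_pos": [-8, -6, -35], "yaw": 0, "hand": 5}, {"delta_pos": [0, 0, -35], "yaw": 0, "hand": 5}, {"delta_pos": [0, 0, -25], "yaw": 0, "hand": 5}, {"delta_pos": [0, 0, -20], "yaw": 0, "hand": 5}, {"delta_pos": [0, 0, -10], "yaw": 0, "hand": 5}]'

```text
clock: 11.43
eef_pos: [438.2, 19.5, 104.1]
eef_rot: [-3.142, 0.004, -0.055]
wrist_force: [-0.9, -0.0, -1.5]
finger_gap: 12.2
```

```bash
python3 - <<'E'
from ball import *
c=manip.camera('side');cv2.imwrite('pics/s10.png',cv2.resize(c['frame'][120:330,180:390],None,fx=2.8,fy=2.8)[:,:,::-1]);ball(c)
s=manip.read_state();print(s['clock'],s['eef_pos'],s['eef_rot'],s['wrist_force'],s['finger_gap'])
E
```

```text
[113.9 262.2] [108 257  13  12 119] [758.3 158.6  23.2] [761.7 153.5  16. ]
[ 59.1 298.1] [  26  267   63   63 1862] [842.5 264.9  16.3] [844.2 261.9  16. ]
[146.2 301.8] [125 280  50  37 508] [664.7 243.3  13.4] [657.5 242.2  16. ]
11.4833 [438.12767612  19.50015874 103.65146459] [-3.14158135  0.00478661 -0.05525206] [-1.53194169 -1.38540954 -2.54197793] 11.781795477611643
```

View pics/s10.png

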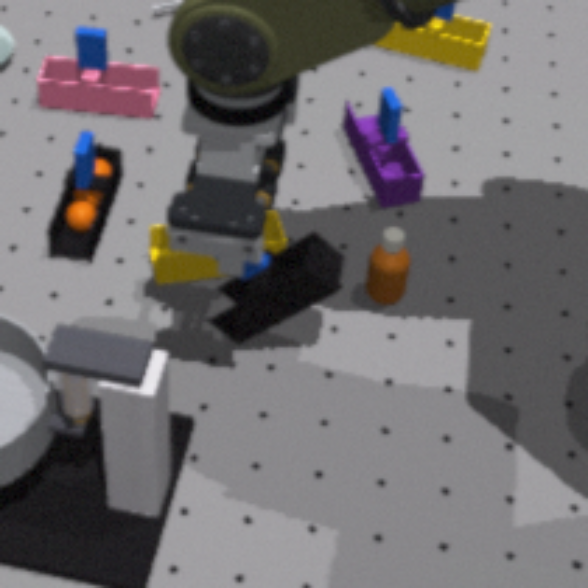

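Call:
drive_tool --steps '[{"delta_pos": [0, 0, -4], "yaw": 0, "hand": 5}, {"delta_pos": [0, 0, 0], "yaw": 0, "hand": 5}, {"delta_pos": [0, 0, 0], "yaw": 0, "hand": 5}, {"delta_pos": [0, 0, 0], "yaw": 0, "hand": 5}, {"delta_pos": [0, 0, 0], "yaw": 0, "hand": 5}]' --squeeze 3

```text
clock: 11.9
eef_pos: [440.2, 19.4, 103.5]
eef_rot: [-3.142, -0.001, -0.055]
wrist_force: [-0.2, 0.3, -0.3]
finger_gap: 12.0
```

```bash
python3 - <<'E'
from ball import *
c=manip.camera('side');cv2.imwrite('pics/s11.png',cv2.resize(c['frame'][170:270,220:330],None,fx=5,fy=5)[:,:,::-1])
s=manip.read_state();print(s['clock'],s['eef_pos'],s['eef_rot'],s['wrist_force'],s['finger_gap'])
W=pts(c);m=(c['frame'].max(2)<45)&(W[...,0]>340)&(W[...,0]<540)&(W[...,1]>0)&(W[...,1]<60)&(W[...,2]>8)&(W[...,2]<150)
P=W[m]
for x0 in range(370,520,12):
    q=P[(P[:,0]>=x0)&(P[:,0]<x0+12)]
    if len(q)>5: print(x0,len(q),np.percentile(q[:,2],[3,97]).round(1))
E
```

```text
11.95 [440.06676989  19.4271416  103.33113643] [-3.14156146e+00 -1.10137295e-03 -5.51651305e-02] [ 0.78817663 -0.26075197 -1.28572304] 12.15812370941795
370 134 [ 75.7 122.1]
382 137 [ 66.  115.1]
394 129 [ 49.8 103.1]
406 128 [37.4 93.8]
418 106 [23.7 90.2]
430 98 [17.9 60.8]
442 47 [25.3 50. ]
```

View pics/s11.png

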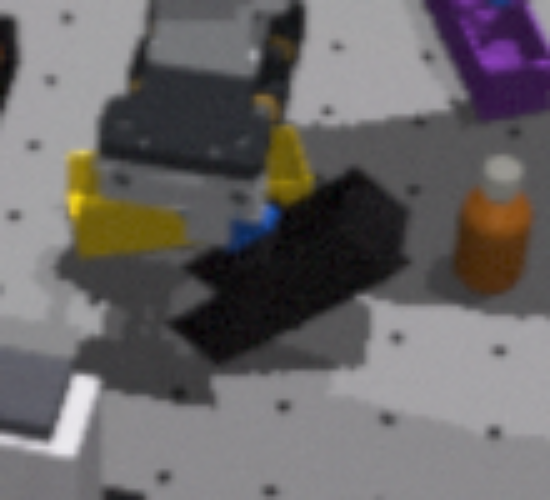

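Call:
drive_tool --steps '[{"delta_pos": [20, 0, 0], "yaw": 0, "hand": 5}, {"delta_pos": [20, 0, 0], "yaw": 0, "hand": 5}, {"delta_pos": [0, 0, -4], "yaw": 0, "hand": 5}, {"delta_pos": [0, 0, -3], "yaw": 0, "hand": 5}, {"delta_pos": [-3, 0, -3], "yaw": 0, "hand": 5}]' --squeeze 5

```text
clock: 12.37
eef_pos: [476.4, 19.4, 92.3]
eef_rot: [-3.142, 0.0, -0.055]
wrist_force: [0.5, 0.7, 6.2]
finger_gap: 12.0
```

Call:
drive_tool --steps '[{"delta_pos": [-5, 0, -1], "yaw": 0, "hand": 5}, {"delta_pos": [-5, 0, 0], "yaw": 0, "hand": 5}, {"delta_pos": [-5, 0, 0], "yaw": 0, "hand": 5}, {"delta_pos": [-5, 0, 0], "yaw": 0, "hand": 5}, {"delta_pos": [-5, 0, -0.5], "yaw": 0, "hand": 5}]'

```text
clock: 12.78
eef_pos: [451.1, 19.4, 91.4]
eef_rot: [-3.142, -0.0, -0.055]
wrist_force: [0.8, 0.6, 0.6]
finger_gap: 12.0
```

```bash
python3 - <<'E'
from ball import *
c=manip.camera('side');cv2.imwrite('pics/s12.png',cv2.resize(c['frame'][170:270,200:310],None,fx=5,fy=5)[:,:,::-1])
s=manip.read_state();print(s['clock'],s['eef_pos'],s['eef_rot'],s['wrist_force'],s['finger_gap'])
E
```

```text
12.8333 [450.43606724  19.45287308  91.22120976] [-3.14153278e+00  4.22185743e-04 -5.51931114e-02] [-0.56613492  0.40977721  1.06839892] 12.081367156329042
```

View pics/s12.png

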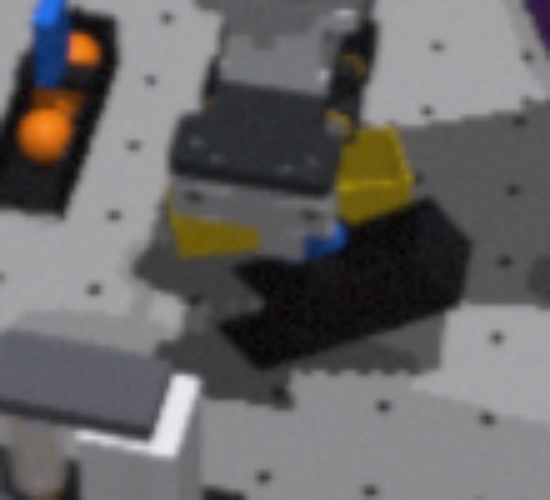

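Call:
drive_tool --steps '[{"delta_pos": [-4, 0, -1], "yaw": 0, "hand": 5}, {"delta_pos": [-4, 0, -1], "yaw": 0, "hand": 5}, {"delta_pos": [-4, 0, -1.2], "yaw": 0, "hand": 5}, {"delta_pos": [-4, 0, -1.7], "yaw": 0, "hand": 5}, {"delta_pos": [-4, 0, -2], "yaw": 0, "hand": 5}]'

```text
clock: 13.25
eef_pos: [431.5, 19.6, 84.5]
eef_rot: [-3.141, -0.0, -0.055]
wrist_force: [-0.7, 2.0, 6.7]
finger_gap: 12.0
```

Call:
drive_tool --steps '[{"delta_pos": [-4, 0, -2], "yaw": 0, "hand": 5}, {"delta_pos": [-4, 0, -2], "yaw": 0, "hand": 5}, {"delta_pos": [-4, 0, -2.3], "yaw": 0, "hand": 5}, {"delta_pos": [-4, 0, -2.6], "yaw": 0, "hand": 5}, {"delta_pos": [-4, 0, -3], "yaw": 0, "hand": 5}]'

```text
clock: 13.67
eef_pos: [411.3, 19.4, 72.1]
eef_rot: [-3.142, 0.0, -0.055]
wrist_force: [-2.8, 1.8, 2.4]
finger_gap: 12.1
```

```bash
python3 - <<'E'
from ball import *
c=manip.camera('side');cv2.imwrite('pics/s13.png',cv2.resize(c['frame'][170:270,210:320],None,fx=5,fy=5)[:,:,::-1])
s=manip.read_state();print(s['clock'],s['eef_pos'],s['eef_rot'],s['wrist_force'],s['finger_gap'])
E
```

```text
13.7167 [410.45438207  19.41947376  71.52428891] [ 3.14149471e+00  1.44455969e-03 -5.51008856e-02] [-0.93267835  1.92015151  0.09381699] 12.032999075016171
```

View pics/s13.png

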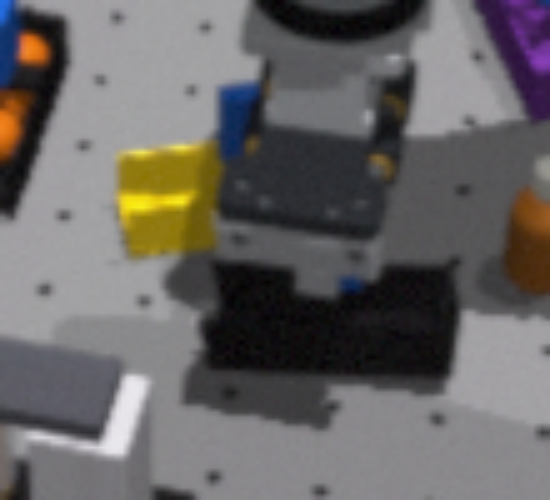

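Call:
drive_tool --steps '[{"delta_pos": [-2, 0, -2], "yaw": 0, "hand": 5}, {"delta_pos": [0, 0, -1], "yaw": 0, "hand": 5}, {"delta_pos": [0, 0, 0], "yaw": 0, "hand": 20}, {"delta_pos": [0, 0, 0], "yaw": 0, "hand": 40}, {"delta_pos": [0, 0, 10], "yaw": 0, "hand": 50}]'

```text
clock: 14.13
eef_pos: [409.2, 19.3, 78.3]
eef_rot: [3.141, 0.002, -0.055]
wrist_force: [-0.7, 0.2, 0.3]
finger_gap: 28.5
```

Call:
drive_tool --steps '[{"delta_pos": [0, 0, 30], "yaw": 0, "hand": 60}, {"delta_pos": [0, 0, 40], "yaw": 0, "hand": 60}, {"delta_pos": [0, 0, 40], "yaw": 0, "hand": 60}, {"delta_pos": [0, 0, 40], "yaw": 0, "hand": 60}, {"delta_pos": [0, 0, 20], "yaw": 0, "hand": 60}]'

```text
clock: 14.55
eef_pos: [410.7, 19.3, 254.0]
eef_rot: [3.141, -0.006, -0.055]
wrist_force: [0.6, -0.3, 0.6]
finger_gap: 59.3
```

```bash
python3 - <<'E'
from ball import *
import pickle
c=manip.camera('side');save(c,'s14.png');ball(c)
t=manip.camera('top');pickle.dump(t,open('t14.pkl','wb'));save(t,'t14.png');print('top');ball(t)
s=manip.read_state();print(s['clock'],s['eef_pos'],s['eef_rot'],s['wrist_force'],s['finger_gap'],s['joints'])
E
```

```text
[113.9 262.2] [108 257  13  11 116] [758.  158.1  23.4] [761.7 153.3  16. ]
[ 59.  298.3] [  26  267   63   63 1861] [842.5 266.   16.2] [844.2 262.3  16. ]
[145.4 301.8] [124 280  49  37 485] [667.1 243.8  13.4] [659.3 242.5  16. ]
[162.6 297.1] [150 294  25   7  35] [624.2 224.8  13.5] [626.3 225.5  16. ]
top
[164.   71.8] [ 139   55   49   31 1008] [845.7 248.7  16.4] [848.9 251.8  16. ]
[195.3  99.3] [191  95   9   9  66] [758.9 152.5  22.7] [761.8 153.3  16. ]
[206.5 132.9] [197 121  16  31 149] [663.4 115.9  13.9] [656.6 117.1  16. ]
14.65 [411.12620927  19.26347956 252.88099969] [ 3.14151935 -0.00667771 -0.05528871] [ 0.58390366 -0.38251125  0.18361095] 59.65972908199166 [-4.21229297e-02 -4.53885692e-02  1.83824458e+00 -1.65520603e-04
  1.34206048e+00  1.58399935e+00]
```

View pics/s14.png

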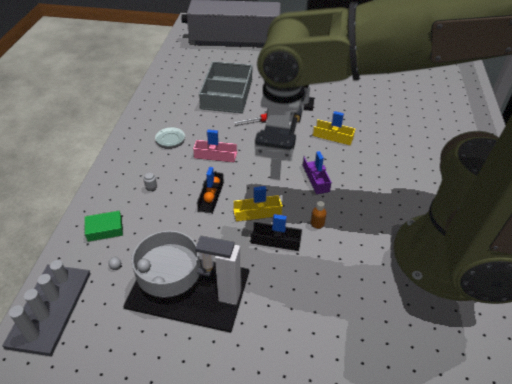

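View pics/t14.png

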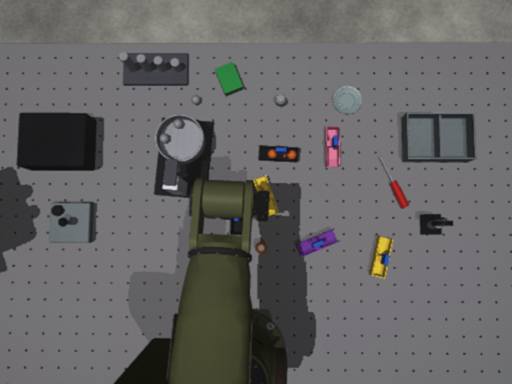

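Call:
drive_tool --steps '[{"delta_pos": [28.2, 11, 0], "yaw": 0.021, "hand": 60}, {"delta_pos": [28.2, 11, 0], "yaw": 0.021, "hand": 60}, {"delta_pos": [28.2, 11, 0], "yaw": 0.021, "hand": 60}, {"delta_pos": [28.2, 11, 0], "yaw": 0.021, "hand": 60}, {"delta_pos": [28.2, 11, 0], "yaw": 0.021, "hand": 60}]'

```text
clock: 15.07
eef_pos: [551.9, 74.9, 247.8]
eef_rot: [3.141, 0.002, 0.051]
wrist_force: [-1.1, 0.1, 0.4]
finger_gap: 60.0
```

Call:
drive_tool --steps '[{"delta_pos": [28.2, 11, 0], "yaw": 0.021, "hand": 60}, {"delta_pos": [28.2, 11, 0], "yaw": 0.021, "hand": 60}, {"delta_pos": [28.2, 11, 0], "yaw": 0.021, "hand": 60}, {"delta_pos": [28.2, 11, 0], "yaw": 0.021, "hand": 60}, {"delta_pos": [28.2, 11, 0], "yaw": 0.021, "hand": 60}]'

```text
clock: 15.48
eef_pos: [692.9, 129.8, 247.4]
eef_rot: [3.141, 0.002, 0.156]
wrist_force: [-0.3, 0.6, -0.6]
finger_gap: 60.1
```

Call:
drive_tool --steps '[{"delta_pos": [28.2, 11, 0], "yaw": 0.021, "hand": 60}, {"delta_pos": [28.2, 11, 0], "yaw": 0.021, "hand": 60}, {"delta_pos": [0, 0, -40], "yaw": 0, "hand": 60}, {"delta_pos": [0, 0, -40], "yaw": 0, "hand": 60}, {"delta_pos": [0, 0, -30], "yaw": 0, "hand": 60}]'

```text
clock: 15.9
eef_pos: [746.1, 150.7, 133.4]
eef_rot: [-3.142, 0.005, 0.196]
wrist_force: [0.4, -0.5, -0.5]
finger_gap: 60.2
```

Call:
drive_tool --steps '[{"delta_pos": [0, 0, -20], "yaw": 0, "hand": 60}, {"delta_pos": [0, 0, -20], "yaw": 0, "hand": 60}, {"delta_pos": [8, 1, 0], "yaw": 0, "hand": 60}, {"delta_pos": [0, 0, 0], "yaw": 0, "hand": 60}]'

```text
clock: 16.23
eef_pos: [754.3, 151.6, 95.9]
eef_rot: [-3.142, 0.004, 0.195]
wrist_force: [-0.0, 0.7, -0.4]
finger_gap: 60.0
```

```bash
python3 - <<'E'
from ball import *
c=manip.camera('side');ball(c)
w=manip.camera('wrist');save(w,'w15.png')
s=manip.read_state();print(s['clock'],s['eef_pos'],s['eef_rot'],s['wrist_force'],s['finger_gap'],s['joints'])
E
```

```text
[113.9 262.3] [108 257  13  12 118] [758.4 158.6  22.5] [761.7 153.7  16. ]
[ 59.1 298.1] [  26  267   64   63 1863] [842.4 265.2  16.3] [844.1 262.   16. ]
[148.  301.7] [123 280  54  38 605] [657.3 241.5  13.3] [653.9 241.2  16. ]
16.3333 [754.66045691 151.67148273  98.60872641] [3.14150040e+00 5.59873402e-04 1.95526750e-01] [-0.61005067 -0.62980501  0.69634409] 60.31399887977525 [ 1.50810346e-01  9.20488897e-01  8.42860627e-01 -1.19377937e-04
  1.37879832e+00  1.52610271e+00]
```

View pics/w15.png

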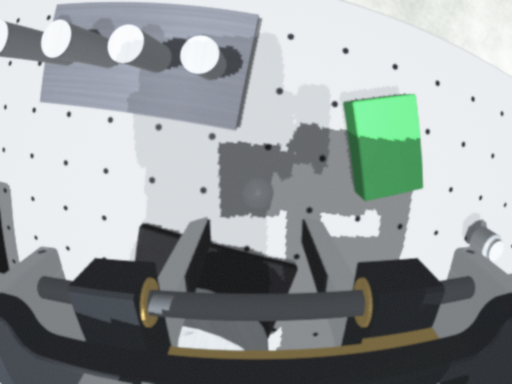

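Call:
drive_tool --steps '[{"delta_pos": [7, 1.5, -20], "yaw": 0, "hand": 60}, {"delta_pos": [0, 0, -20], "yaw": 0, "hand": 60}, {"delta_pos": [0, 0, -20], "yaw": 0, "hand": 55}, {"delta_pos": [0, 0, -10], "yaw": 0, "hand": 50}, {"delta_pos": [0, 0, 0], "yaw": 0, "hand": 50}]' --squeeze 10

```text
clock: 16.75
eef_pos: [760.6, 153.1, 26.9]
eef_rot: [-3.141, 0.004, 0.196]
wrist_force: [-1.1, -0.1, -0.4]
finger_gap: 50.5
```

```bash
python3 - <<'E'
from ball import *
c=manip.camera('side');ball(c);cv2.imwrite('pics/s16.png',cv2.resize(c['frame'][180:300,60:200],None,fx=4.5,fy=4.5)[:,:,::-1])
w=manip.camera('wrist');save(w,'w16.png')
s=manip.read_state();print(s['clock'],s['eef_pos'],s['eef_rot'],s['wrist_force'],s['finger_gap'])
E
```

```text
[117.9 251.5] [113 246   8  10  31] [759.4 127.4  18.8] [763.4 122.7  16. ]
[113.8 267.4] [105 257  16  19 111] [752.6 180.7  24.5] [757.  167.2  16. ]
[ 59.1 298.3] [  26  267   63   63 1870] [842.5 265.4  16.2] [844.1 262.3  16. ]
[148.2 301.4] [124 280  51  37 623] [657.8 240.7  13.4] [653.6 240.5  16. ]
16.85 [762.02676245 153.33789364  30.6202798 ] [ 3.14151485e+00 -1.10728528e-03  1.95650962e-01] [ 0.22025645  0.12923189 -0.06368571] 49.866619032385415
```

View pics/s16.png

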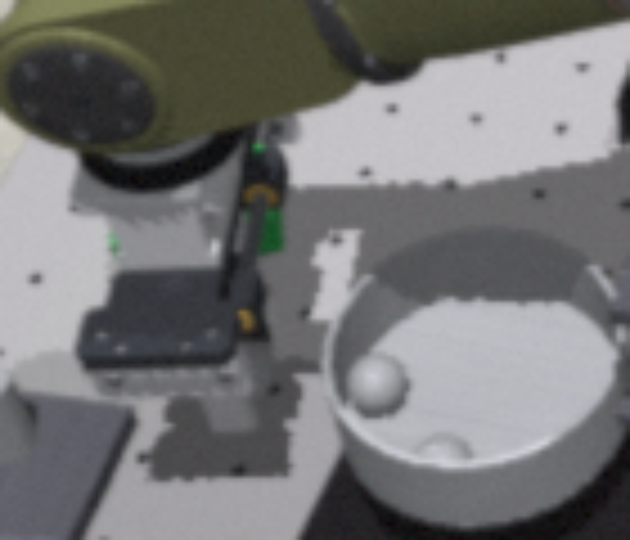

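View pics/w16.png

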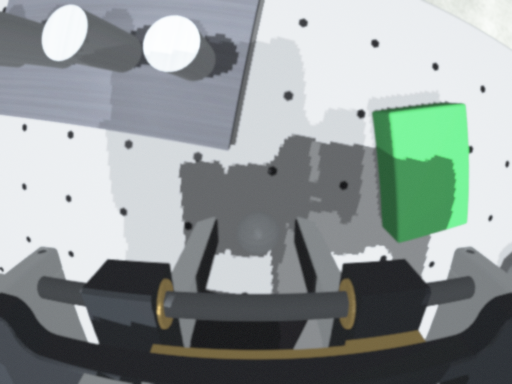

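Call:
drive_tool --steps '[{"delta_pos": [0, 0, -5], "yaw": 0, "hand": 50}, {"delta_pos": [0, 0, -4], "yaw": 0, "hand": 45}, {"delta_pos": [0, 0, 0], "yaw": 0, "hand": 35}, {"delta_pos": [0, 0, 0], "yaw": 0, "hand": 28}, {"delta_pos": [0, 0, 0], "yaw": 0, "hand": 20}]'

```text
clock: 17.27
eef_pos: [761.9, 153.2, 20.9]
eef_rot: [3.142, -0.0, 0.196]
wrist_force: [0.1, -0.4, 0.3]
finger_gap: 28.6
```

Call:
drive_tool --steps '[{"delta_pos": [0, 0, 0], "yaw": 0, "hand": 20}, {"delta_pos": [0, 0, 0], "yaw": 0, "hand": 20}, {"delta_pos": [0, 0, 5], "yaw": 0, "hand": 20}, {"delta_pos": [0, 0, 10], "yaw": 0, "hand": 20}, {"delta_pos": [0, 0, 10], "yaw": 0, "hand": 20}]'

```text
clock: 17.68
eef_pos: [761.7, 153.3, 46.3]
eef_rot: [-3.142, 0.0, 0.196]
wrist_force: [0.3, -1.6, -0.7]
finger_gap: 26.7
```

Call:
drive_tool --steps '[{"delta_pos": [0, 0, 25], "yaw": 0, "hand": 20}, {"delta_pos": [0, 0, 35], "yaw": 0, "hand": 20}, {"delta_pos": [0, 0, 40], "yaw": 0, "hand": 20}, {"delta_pos": [0, 0, 35], "yaw": 0, "hand": 20}, {"delta_pos": [0, 0, 15], "yaw": 0, "hand": 20}]'

```text
clock: 18.1
eef_pos: [762.7, 153.5, 203.8]
eef_rot: [3.141, -0.009, 0.196]
wrist_force: [0.4, -0.9, 0.3]
finger_gap: 27.2
```

```bash
python3 - <<'E'
from ball import *
s=manip.read_state();print(s['clock'],s['eef_pos'],s['wrist_force'],s['finger_gap'])
c=manip.camera('side');save(c,'s17.png')
W=pts(c);reg=np.zeros(W.shape[:2],bool);reg[225:300,125:210]=1
for lo,hi in [(60,75),(85,102),(103,120)]:
    m=reg&(W[...,2]>lo)&(W[...,2]<hi);k,l,st,ce=cv2.connectedComponentsWithStats(m.astype(np.uint8))
    for i in range(1,k):
        if st[i,4]>15: print(lo,ce[i].round(0),st[i,4],np.median(W[l==i],0).round(0),W[l==i].min(0).round(0),W[l==i].max(0).round(0))
cv2.imwrite('pics/s17c.png',cv2.resize(c['frame'][150:310,70:260],None,fx=4,fy=3.7)[:,:,::-1])
E
```

```text
18.1 [762.66819468 153.47501212 203.77383705] [ 0.41323253 -0.93924526  0.30259539] 27.2200050314631
60 [168. 261.] 1587 [624. 166.  68.] [567. 118.  62.] [686. 221.  75.]
60 [171. 290.] 161 [593. 245.  70.] [552. 191.  63.] [671. 255.  75.]
85 [161. 243.] 324 [650. 133.  94.] [562. 118.  85.] [687. 207. 102.]
85 [143. 263.] 113 [667. 199.  92.] [656. 185.  85.] [681. 208.  99.]
85 [175. 280.] 374 [582. 238.  92.] [525. 176.  85.] [679. 254. 102.]
85 [158. 279.] 56 [624. 232.  94.] [613. 221.  87.] [637. 239.  98.]
103 [164. 258.] 636 [623. 194. 110.] [552. 116. 103.] [689. 255. 116.]
103 [205. 266.] 20 [531. 203. 117.] [523. 196. 107.] [542. 207. 120.]
```

View pics/s17c.png

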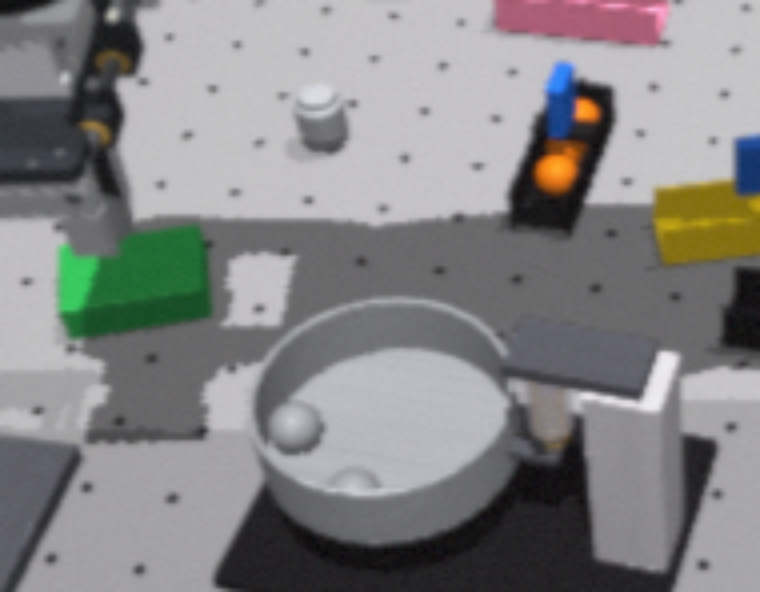

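Call:
drive_tool --steps '[{"delta_pos": [-10, 1, 0], "yaw": 0, "hand": 20}, {"delta_pos": [-20, 2, 0], "yaw": 0, "hand": 20}, {"delta_pos": [-20, 2, 0], "yaw": 0, "hand": 20}, {"delta_pos": [-20, 2, 0], "yaw": 0, "hand": 20}, {"delta_pos": [-20, 2, 0], "yaw": 0, "hand": 20}]'

```text
clock: 18.57
eef_pos: [670.4, 162.3, 195.5]
eef_rot: [-3.142, 0.0, 0.196]
wrist_force: [1.1, 0.9, -0.7]
finger_gap: 27.1
```

Call:
drive_tool --steps '[{"delta_pos": [-20, 2, 0], "yaw": 0, "hand": 20}, {"delta_pos": [-20, 2, 0], "yaw": 0, "hand": 20}, {"delta_pos": [-14, 0, 0], "yaw": 0, "hand": 20}, {"delta_pos": [-6, 0, -10], "yaw": 0, "hand": 20}, {"delta_pos": [0, 0, -20], "yaw": 0, "hand": 20}]'

```text
clock: 18.98
eef_pos: [611.5, 166.7, 168.2]
eef_rot: [-3.141, -0.005, 0.196]
wrist_force: [1.1, -0.1, -0.2]
finger_gap: 27.0
```

```bash
python3 - <<'E'
from ball import *
s=manip.read_state();print(s['clock'],s['eef_pos'],s['wrist_force'],s['finger_gap'])
c=manip.camera('side')
cv2.imwrite('pics/s18c.png',cv2.resize(c['frame'][150:310,70:260],None,fx=4,fy=3.7)[:,:,::-1])
E
```

```text
18.9833 [611.49448551 166.71623887 168.18757227] [ 1.12333717 -0.0667827  -0.19227662] 26.966954121653895
```

View pics/s18c.png

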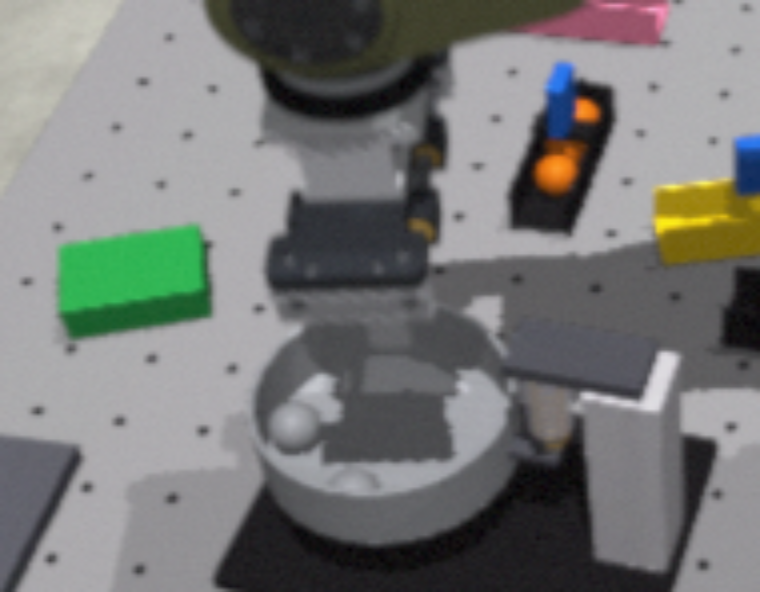

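Call:
drive_tool --steps '[{"delta_pos": [0, 3, -20], "yaw": 0, "hand": 20}, {"delta_pos": [0, 0, -20], "yaw": 0, "hand": 20}, {"delta_pos": [0, 0, -16], "yaw": 0, "hand": 20}, {"delta_pos": [0, 0, -10], "yaw": 0, "hand": 20}, {"delta_pos": [0, 0, 0], "yaw": 0, "hand": 20}]'

```text
clock: 19.45
eef_pos: [610.8, 169.1, 97.5]
eef_rot: [3.142, 0.004, 0.196]
wrist_force: [-0.1, 0.0, -0.9]
finger_gap: 27.5
```

Call:
drive_tool --steps '[{"delta_pos": [0, 0, 0], "yaw": 0, "hand": 32}, {"delta_pos": [0, 0, 0], "yaw": 0, "hand": 42}, {"delta_pos": [0, 0, 0], "yaw": 0, "hand": 46}, {"delta_pos": [0, 0, 5], "yaw": 0, "hand": 46}, {"delta_pos": [0, 0, 10], "yaw": 0, "hand": 46}]'

```text
clock: 19.87
eef_pos: [611.5, 169.2, 114.7]
eef_rot: [-3.142, 0.001, 0.196]
wrist_force: [0.2, -0.0, -0.0]
finger_gap: 45.7
```

Call:
drive_tool --steps '[{"delta_pos": [0, 0, 20], "yaw": 0, "hand": 46}, {"delta_pos": [0, 0, 30], "yaw": 0, "hand": 46}, {"delta_pos": [0, 0, 35], "yaw": 0, "hand": 46}, {"delta_pos": [0, 0, 35], "yaw": 0, "hand": 50}, {"delta_pos": [0, 0, 25], "yaw": 0, "hand": 50}]'

```text
clock: 20.28
eef_pos: [611.9, 169.3, 264.6]
eef_rot: [-3.142, -0.004, 0.196]
wrist_force: [-0.1, -0.2, 0.5]
finger_gap: 49.8
```

```bash
python3 - <<'E'
from ball import *
s=manip.read_state();print(s['clock'],s['eef_pos'],s['eef_rot'],s['wrist_force'],s['finger_gap'])
c=manip.camera('side')
cv2.imwrite('pics/s19c.png',cv2.resize(c['frame'][150:310,70:260],None,fx=4,fy=3.7)[:,:,::-1])
W=pts(c);q=W[250:265,160:180].reshape(-1,3);print(np.median(q,0))
E
```

```text
20.2833 [611.92534552 169.33300866 264.59448979] [-3.14150798 -0.00446916  0.1955995 ] [-0.06929186 -0.24165565  0.53334768] 49.7744792696209
[nan nan nan]
```

View pics/s19c.png

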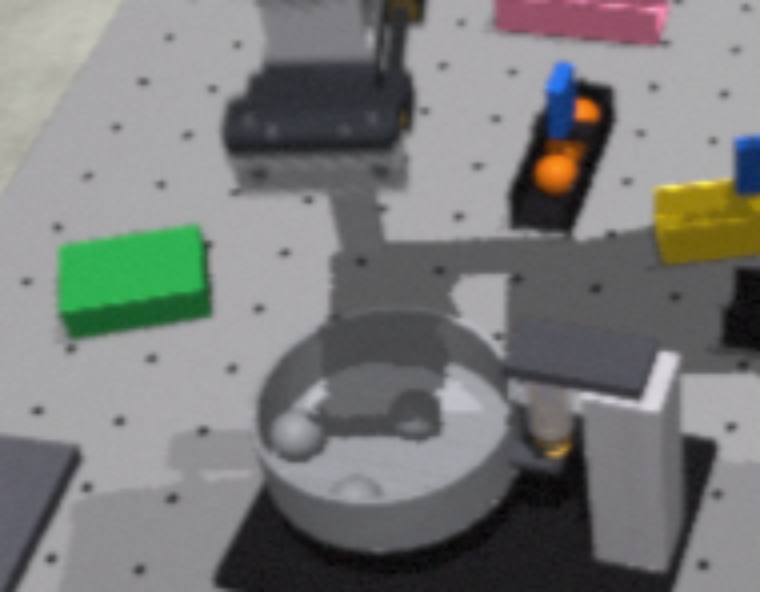

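Call:
drive_tool --steps '[{"delta_pos": [-20.3, -15, 0], "yaw": -0.025, "hand": 50}, {"delta_pos": [-20.3, -15, 0], "yaw": -0.025, "hand": 50}, {"delta_pos": [-20.3, -15, 0], "yaw": -0.025, "hand": 50}, {"delta_pos": [-20.3, -15, 0], "yaw": -0.025, "hand": 50}, {"delta_pos": [-20.3, -15, 0], "yaw": -0.025, "hand": 50}]'

```text
clock: 20.75
eef_pos: [509.1, 93.7, 260.4]
eef_rot: [3.142, -0.001, 0.069]
wrist_force: [0.7, 0.3, -0.9]
finger_gap: 50.0
```

Call:
drive_tool --steps '[{"delta_pos": [-20.3, -15, 0], "yaw": -0.025, "hand": 50}, {"delta_pos": [-20.3, -15, 0], "yaw": -0.025, "hand": 50}, {"delta_pos": [-20.3, -15, 0], "yaw": -0.025, "hand": 50}, {"delta_pos": [-20.3, -15, 0], "yaw": -0.025, "hand": 50}, {"delta_pos": [-20.3, -15, 0], "yaw": -0.025, "hand": 50}]'

```text
clock: 21.17
eef_pos: [407.6, 18.7, 260.4]
eef_rot: [3.142, -0.002, -0.055]
wrist_force: [-0.3, -0.2, 0.5]
finger_gap: 49.9
```

```bash
python3 - <<'E'
from ball import *
s=manip.read_state();print(s['clock'],s['eef_pos'],s['eef_rot'],s['finger_gap'])
c=manip.camera('side')
cv2.imwrite('pics/s20c.png',cv2.resize(c['frame'][160:310,110:320],None,fx=3.6,fy=3.6)[:,:,::-1])
w=manip.camera('wrist');save(w,'w20.png')
W=pts(c);reg=np.zeros(W.shape[:2],bool);reg[232:300,130:205]=1
m=reg&(W[...,0]>575)&(W[...,0]<665)&(W[...,1]>145)&(W[...,1]<225);h,b=np.histogram(W[m][:,2],np.arange(50,110,4));print(h,b)
K=np.array(w['intrinsics']);hsv=cv2.cvtColor(w['frame'],cv2.COLOR_RGB2HSV)
mm=((hsv[...,0]>105)&(hsv[...,0]<125)&(hsv[...,1]>150)&(hsv[...,2]>60)).astype(np.uint8)
k,l,st,ce=cv2.connectedComponentsWithStats(mm);Rm=Rc(w);p=np.array(w['position'])
for i in range(1,k):
    if st[i,4]>30:
        v,u=np.nonzero(l==i);x=(u-K[0,2]);y=(v-K[1,2]);r=np.hypot(x,y);th=r/K[0,0]
        d=np.stack([np.sin(th)*x/r,np.sin(th)*y/r,np.cos(th)],-1)@Rm.T
        P=p+d*((90-p[2])/d[:,2])[:,None]
        print(ce[i],st[i],cv2.minAreaRect(P[:,:2].astype(np.float32)))
E
```

```text
21.1667 [407.64022226  18.74800405 260.37555327] [ 3.14156417e+00 -1.50534447e-03 -5.54323802e-02] 49.911593247643
[  0  35 657 215   8  15  23  41  75  39   2   0   0   0] [ 50  54  58  62  66  70  74  78  82  86  90  94  98 102 106]
[448.83483483  15.95795796] [439   4  22  24 333] ((610.8491821289062, -247.3460235595703), (25.80203628540039, 43.91527557373047), 22.2547607421875)
[346.28246753  22.28246753] [333  13  34  17 308] ((583.4120483398438, -101.30606079101562), (40.58845901489258, 19.8430118560791), 85.20317840576172)
[322.51369863 127.01369863] [313 116  20  24 292] ((458.49737548828125, -61.58634948730469), (30.06597137451172, 14.339284896850586), 19.646516799926758)
[253.76777251 174.42180095] [248 162  12  32 211] ((404.14361572265625, 20.06159210205078), (12.817743301391602, 36.721683502197266), 86.6851806640625)
[416.95223881 221.8119403 ] [404 212  28  23 335] ((331.9635009765625, -196.26197814941406), (43.136802673339844, 24.95842933654785), 54.302162170410156)
[501.54618474 234.75502008] [492 224  20  22 249] ((288.8654479980469, -379.9452209472656), (56.5203857421875, 24.363922119140625), 66.27500915527344)
```

View pics/s20c.png

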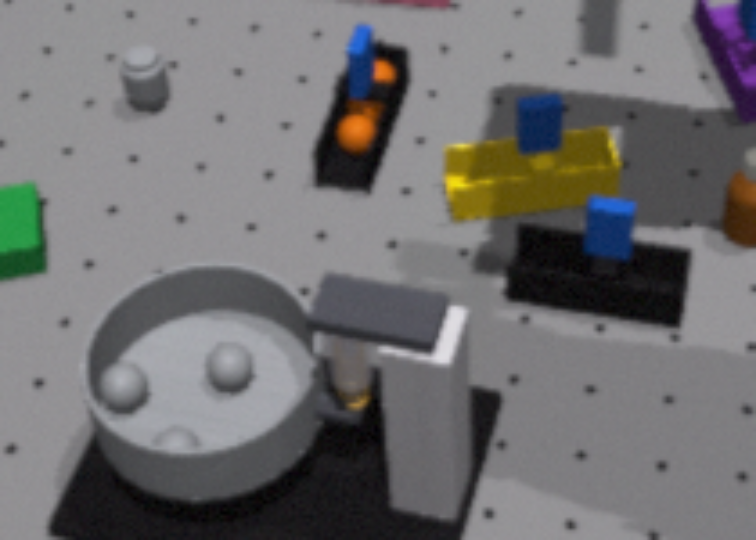

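View pics/w20.png

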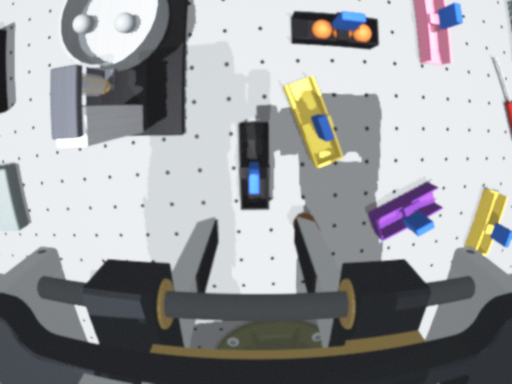

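Call:
drive_tool --steps '[{"delta_pos": [0, 0.5, -40], "yaw": 0, "hand": 40}, {"delta_pos": [0, 0, -40], "yaw": 0, "hand": 40}, {"delta_pos": [0, 0, -40], "yaw": 0, "hand": 40}, {"delta_pos": [0, 0, -35], "yaw": 0, "hand": 40}, {"delta_pos": [0, 0, -20], "yaw": 0, "hand": 40}]' --squeeze 12

```text
clock: 21.68
eef_pos: [407.9, 20.2, 81.8]
eef_rot: [-3.142, 0.002, -0.054]
wrist_force: [0.5, -0.8, 0.6]
finger_gap: 39.9
```

Call:
drive_tool --steps '[{"delta_pos": [0, 0, -14], "yaw": 0, "hand": 40}, {"delta_pos": [0, 0, 0], "yaw": 0, "hand": 25}, {"delta_pos": [0, 0, 0], "yaw": 0, "hand": 10}, {"delta_pos": [0, 0, 0], "yaw": 0, "hand": 5}, {"delta_pos": [0, 0, 0], "yaw": 0, "hand": 5}]'

```text
clock: 22.1
eef_pos: [409.6, 19.9, 71.8]
eef_rot: [-3.142, -0.002, -0.054]
wrist_force: [0.3, -0.0, -0.1]
finger_gap: 16.6
```

Call:
drive_tool --steps '[{"delta_pos": [0, 0, 0], "yaw": 0, "hand": 5}, {"delta_pos": [0, 0, 10], "yaw": 0, "hand": 5}, {"delta_pos": [0, 0, 15], "yaw": 0, "hand": 5}, {"delta_pos": [0, 0, 10], "yaw": 0, "hand": 5}, {"delta_pos": [0, 0, 0], "yaw": 0, "hand": 5}]'

```text
clock: 22.52
eef_pos: [409.8, 19.8, 107.6]
eef_rot: [-3.142, -0.004, -0.054]
wrist_force: [0.5, -0.2, -0.8]
finger_gap: 11.8
```

```bash
python3 - <<'E'
from ball import *
s=manip.read_state();print(s['clock'],s['eef_pos'],s['eef_rot'],s['wrist_force'],s['finger_gap'])
c=manip.camera('side')
cv2.imwrite('pics/s21c.png',cv2.resize(c['frame'][160:310,110:320],None,fx=3.6,fy=3.6)[:,:,::-1])
E
```

```text
22.5167 [409.7985325   19.77595431 107.63454203] [-3.14153337 -0.00385275 -0.05433838] [ 0.45633026 -0.20136063 -0.82069169] 11.805571165481012
```

View pics/s21c.png

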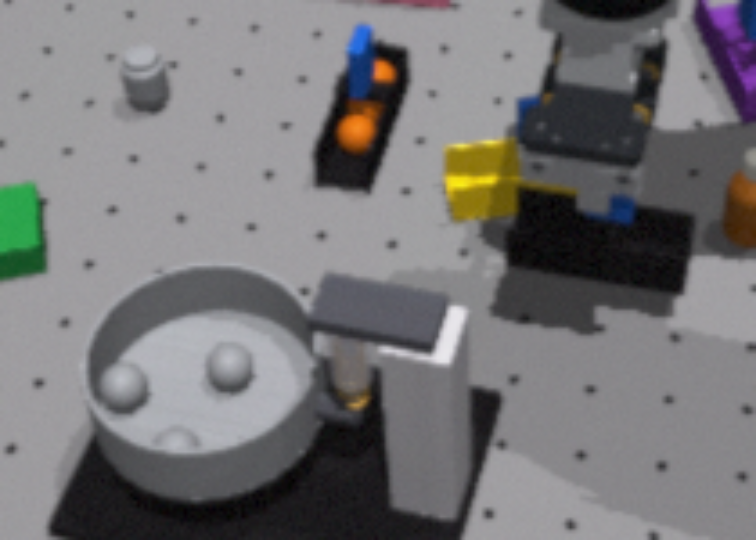

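Call:
drive_tool --steps '[{"delta_pos": [0, 0, -10], "yaw": 0, "hand": 5}, {"delta_pos": [0, 0, -10], "yaw": 0, "hand": 5}, {"delta_pos": [0, 0, -8], "yaw": 0, "hand": 5}, {"delta_pos": [0, 0, -5], "yaw": 0, "hand": 5}, {"delta_pos": [0, 0, -2.5], "yaw": 0, "hand": 5}]' --squeeze 5

```text
clock: 22.98
eef_pos: [408.7, 19.8, 69.5]
eef_rot: [3.142, 0.001, -0.054]
wrist_force: [-1.4, -0.2, 9.1]
finger_gap: 12.2
```

Call:
drive_tool --steps '[{"delta_pos": [0, 0, -0.5], "yaw": 0, "hand": 5}, {"delta_pos": [0, 0, 0], "yaw": 0, "hand": 16}, {"delta_pos": [0, 0, 0], "yaw": 0, "hand": 28}, {"delta_pos": [0, 0, 0], "yaw": 0, "hand": 40}, {"delta_pos": [0, 0, 5], "yaw": 0, "hand": 40}]'

```text
clock: 23.4
eef_pos: [408.4, 19.8, 74.2]
eef_rot: [-3.142, 0.001, -0.054]
wrist_force: [-0.0, -0.1, 0.6]
finger_gap: 32.7
```

Call:
drive_tool --steps '[{"delta_pos": [0, 0, 20], "yaw": 0, "hand": 40}, {"delta_pos": [0, 0, 40], "yaw": 0, "hand": 40}, {"delta_pos": [0, 0, 40], "yaw": 0, "hand": 40}, {"delta_pos": [0, 0, 40], "yaw": 0, "hand": 40}, {"delta_pos": [0, 0, 40], "yaw": 0, "hand": 40}]'

```text
clock: 23.82
eef_pos: [408.1, 19.8, 257.1]
eef_rot: [3.142, -0.001, -0.054]
wrist_force: [0.6, -0.2, -1.0]
finger_gap: 39.6
```

Call:
drive_tool --steps '[{"delta_pos": [0, 0, 20], "yaw": 0, "hand": 40}, {"delta_pos": [0, 0, 0], "yaw": 0, "hand": 40}, {"delta_pos": [0, 0, 0], "yaw": 0, "hand": 40}, {"delta_pos": [0, 0, 0], "yaw": 0, "hand": 40}, {"delta_pos": [0, 0, 0], "yaw": 0, "hand": 40}]'

```text
clock: 24.23
eef_pos: [408.3, 19.8, 273.3]
eef_rot: [3.142, 0.002, -0.054]
wrist_force: [0.5, 0.1, -0.1]
finger_gap: 40.2
```

```bash
python3 - <<'E'
from ball import *
s=manip.read_state();print(s['clock'],s['eef_pos'],s['wrist_force'],s['finger_gap'])
c=manip.camera('side')
cv2.imwrite('pics/s22c.png',cv2.resize(c['frame'][140:310,100:340],None,fx=3.3,fy=3.3)[:,:,::-1])
W=pts(c);reg=np.zeros(W.shape[:2],bool);reg[232:300,130:205]=1
m=reg&(W[...,0]>575)&(W[...,0]<665)&(W[...,1]>145)&(W[...,1]<225);q=W[m][:,2];q=q[q<72];print('pan floor z',np.median(q),len(q))
m=(W[...,0]>340)&(W[...,0]<490)&(W[...,1]>-10)&(W[...,1]<50)&(W[...,2]>5)&(W[...,2]<110);f=c['frame'].max(2)<45
P=W[m&f]
for x0 in range(350,480,20):
    q=P[(P[:,0]>=x0)&(P[:,0]<x0+20)]
    if len(q)>5: print(x0,len(q),np.percentile(q[:,2],97).round(1))
E
```

```text
24.2333 [408.25191117  19.8135267  273.3329228 ] [ 0.53086196  0.13931135 -0.06544888] 40.16178601140031
pan floor z 60.47807279097958 1003
350 150 36.9
370 137 36.4
390 118 46.3
410 144 36.2
430 152 37.0
450 99 36.8
```

View pics/s22c.png

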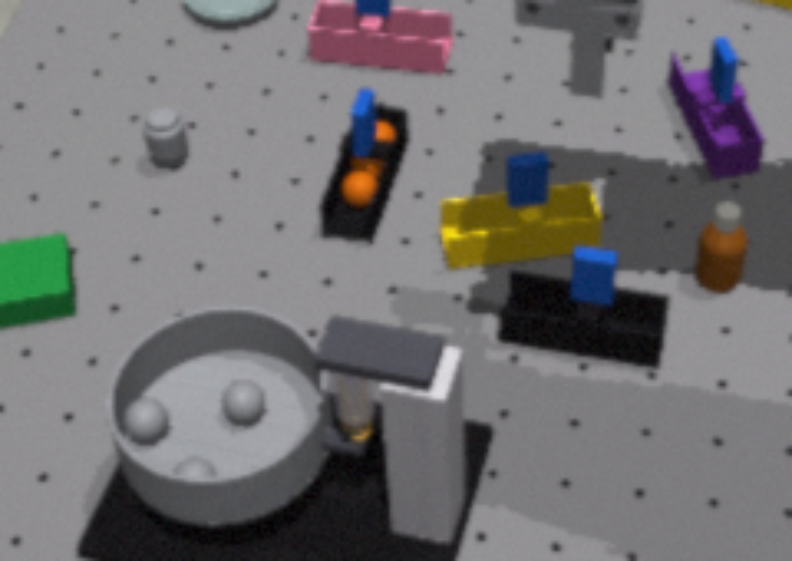

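The picture shows three steel balls in the pan at about (147,418), (243,402) and (196,470). The floor reads 60.5 mm, so the pan is on its stop. The empty scoop stands level at (585,315), with its rim at about 36–37 mm all along, and it is clear of the stand. The orange scoop at (365,185) is untouched.

```bash
python3 -c "
from cell import manip
print(manip.sign_off())"
```

```text
the job is handed in; nothing more can be done
None
```

The job is handed in: all three steel balls are in the pan and it sits on its red stop. However, only two of the balls got there by pouring. The moves can't tilt the hand, so I rested the scoop's tail on the stand's cap and lowered it, which tipped the mouth into the pan. One ball ended up on the table.

- **Third ball:** I stood the scoop down, picked the ball up with the gripper and set it in the pan. To keep the order asked, I then lifted the empty scoop and stood it on the table again.
- **Pan:** the last picture shows three balls in it. The floor measures 60.5 mm above the table, against 60 mm on the stop.
- **Scoop:** it is empty and upright, with its rim level at 36–37 mm. It stands clear of the stand at about x 408, y 20, not where it started.
- **Everything else:** the orange scoop and the look-alikes show no sign of having moved. The clock read 24.2 s, and the highest wrist force in my readings was about 9 N. The gripper was touching nothing when I handed in.

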